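# Prop open the lid of the oak box on its stay

## Task

The inside of the oak box must air, so prop its lid open: fold the lid right back until it rests there by itself, flip the metal stay inside the box fully up, then bring the lid forward again and let it down gently until it rests on the end of the stay. Do not let the lid drop, leave the things in and around the box where they are, and let go of everything.

Things in the scene. Friction and masses are not known exactly. Their poses are not given: they have to be found in the camera images.
- box: Dark oak box, fixed to the bench: 170 deep (x) x 270 wide (y) x 90 high, walls and floor 8 thick, open top. Origin at the centre of its underside; x points from its carved front (lip side) to its hinge side, y to the left when seen from that front, z up. It stands roughly with its front to the robot's right and its hinge side to the left.
- lid (a joint): Opening angle of the lid in rad about the top edge of the box's hinge side (+x): 0 = shut, 1.70 = folded back to its stop, leaning 7 degrees past upright and staying there by its own weight. Between shut and upright it falls shut when let go. With the stay fully up, the lid rests on it at 0.855. It turns almost without friction.
- lid_hinge (a point): Middle of the lid's hinge line, in the plane of the lid's underside: 85 towards +x of the box's centre, 90 above the bench. x, y, z axes are the lid's own: it reaches 205 along its -x; z out of its top face.
- lid_front (a point): Middle of the lid's front (free) edge, half-way through its thickness; same axes as lid_hinge. The lid is an oak board, 0.3 to 0.6 kg, 10 thick, 290 wide, 205 from hinge to front edge. Shut, it lies on the rim (underside 90 above the bench) and juts 35 past the box front as a lip and 10 past each side.
- stay (a joint): Angle of the stay in rad: 0 = lying level inside the box, pointing to the box's +y; it swings up about an axis along the box's x; 1.57 = upright, 1.72 = its stop, fully up. Rod of 12 diameter, aluminium with a black rubber end; its pivot is stiff enough to keep it where it is left (about 0.05 N m).
- stay_pivot (a point): Pivot of the stay on a wooden cleat inside the box: at (-33, -85, 68) in the box's frame. The stay's own y axis points along the rod to its tip, x along the pivot's axis.
- stay_tip (a point): Centre of the round rubber end of the stay, 150 from the pivot; the end is 6.4 in radius. Beside the rod's free half there is room: the inner face of the box's front wall is 44 from its axis, the loose knob at least 68.
- knob_mid (a point): Centre of a loose brass drawer knob, 32 across, 28 high, standing in the box near its hinge side. Leave alone.
- jar_mid (a point): Centre of an amber glass jar, 68 across, 85 high. Leave alone.
- tub_mid (a point): Centre of a light mixing tub, 92 across, 110 high. Leave alone.
- tin_mid (a point): Centre of a low green wax tin, 84 across, 35 high. Leave alone.
- sander_mid (a point): Centre of a cork sanding block, 100 x 60 x 28. Leave alone.
- brush_grip (a point): Handle of a flat brush lying on the bench, 170 long. Leave alone.
- driver_grip (a point): Handle of an orange screwdriver lying on the bench, 170 long. Leave alone.

How it is judged:
On the way, in this order (a step that is already met when the one before it is completed fails the run):
1. the lid is folded back past upright (beyond 1.6 rad) and stays there untouched (value of joint lid above 1.6 rad and contact force between each of the arm, the fingers and box below 0.1 N), for 0.2 s.
2. the stay is flipped up (beyond 1.5 rad) while the lid is still folded back (value of joint stay above 1.5 rad and value of joint lid above 1.6 rad), for 0.2 s.
At the end, for the whole second after the job is handed in: The stay is up (beyond 1.5 rad) and the lid rests on its end at 0.855 rad (0.79 to 0.93), at rest and let go (value of joint stay above 1.5 rad and value of joint lid between 0.79 and 0.93 rad and velocity of joint lid between -0.05 and 0.05 rad/s); the robot touches nothing.
It fails at once if the lid falls: it closes faster than 2 rad/s (velocity of joint lid below -2 rad/s).
It fails at once if one of the things in or around the box is moved by more than 25 mm (distance of any of knob_mid, jar_mid, tub_mid, tin_mid, sander_mid, brush_grip, driver_grip from where it was at the start of the episode above 0.025 m).
It also fails if it takes over 72 s, if anything falls off the work surface, if the arm or the gripper's body presses on something with over 40 N, if the wrist force passes 120 N, or if a joint passes its speed limit or range.

## Robot

A 6-joint arm with a two-finger parallel gripper is mounted at the origin on the work surface. World frame = base frame: x ahead of the robot, y to its left, z up, the work surface at z = 0. Lengths are in m, angles in rad, forces in N, time in s.
With the tool pointing down it reaches from about 0.325 to 0.775 m from the base axis. Payload 5.5 kg.
Tool frame: the origin (TCP) lies on the centre line of the jaws, within the pads' length; the fingertips stand 11 mm ahead of it and the grasp point (between the pads) lies 8 mm behind it; x points along the fingers, z is the direction in which the jaws open and shut, and the axes are right-handed (so a half turn about x gives the same grasp; the last joint's range is limited). The gripper opens to 85 mm and grips with 20 to 120 N. Pads are 22 mm wide; open, the fingers measure 114 mm over their backs; the gripper's body (76 mm by 85 mm) begins 54 mm behind the grasp point. The pads swing forward as they close: fully open they stand 13 mm farther back than shut.
Start: joints at [1.136, 0.091, 1.231, -0, 1.82, -0.057], TCP at [0.221, 0.558, 0.242] pointing down, gripper open.
Joint ranges: [-2.87, 2.87], [-0.86, 2.18], [0.17, 2.46], [-1.51, 4.65], [0.06, 2.69], [-2.65, 2.65]. Speed limits (rad/s): [2.57, 2.57, 3.01, 3.14, 3.14, 3.14].

## Interface

Orientations are given as a rotation vector (axis times angle).
In Python, from bench import * gives the robot as it stands.
- The arm moves only by the tool step_arm, never from a script. Its argument "plan" is a list of rows, each an object with "xyz": the shift along the world's x, y, z normalised to -1 to 1, where 1 is 100 mm, a list of three; "dr": the turn, a rotation vector about the world's x, y, z normalised to -1 to 1, where 1 is 180 degrees, a list of three; "jaw": the closure in counts, from 0 (fully open) to 255 (shut). A call has 1 to 8 rows; each row is the pose to reach, as a shift and turn from the pose measured when the call began, turning the shorter way round; what a row does not reach only later rows make up. A row lasts 1/10 s, in which the tool goes at most 50 mm and 8.59 degrees, less where a joint would pass 70% of its speed; a pose out of reach is approached as far as the arm can. A call with a number of a shift or a turn outside -1 to 1 is refused whole. A call with a gripper value outside its range is refused whole. The fingers move at their own pace and stop on an object; the grip force is fixed at half the most. Time passes only in rows, so rows that repeat a pose let the fingers close. It gives the time, the measured TCP pose, the force and the opening at its end, in the units of the state.
- get_obs(): the state, without advancing time (a new reading comes with each control period).
- capture(name): name is "scene" or "top" or "wrist"; returns (picture, depth): 400x640x3 uint8, red, green, blue; 400x640 float32, m along the optical axis (not along the pixel's ray), 0 where there is no reading.
- camera_params(name): a dict with "mtx" (3x3 intrinsics, pixels), "R" (3x3) and "t" (3): a world point X has camera coordinates R X + t; the wrist camera has in their place "mount" (4x4, takes a point from camera to tool coordinates, whose origin is the TCP and whose axes are the tool frame's). Camera axes: x right, y down, z forward; pixel columns grow to the right and rows downward; lengths in m; the calibration is good to about 2 mm. A picture is of the moment at which its call begins: read the wrist's pose just before it. camera_params takes no time and is no camera call.
- job_done(): hands the job in, once; it reports no verdict.
The state is a dict: "t": time; "joint_positions": joint angles; "dq": joint speeds; "joint_torque": joint torques, N m; "ee_pos": TCP position; "orientation": TCP orientation; "wrist_force": force on the tool from outside, world axes, zero at the start; "ft_torque": the same for the moment, N m; "width": finger opening in m.
Only numpy, scipy, OpenCV 4.12 (cv2) and the standard library are available. Lean on these libraries where they do the work, as an engineer would, in place of code of your own. Each camera call takes 0.05 s, during which the arm holds its last target.

## Working session

There is one attempt and no reset: what is moved stays moved. The work goes in short steps, Python scripts to look and compute and a tool call to move; the robot and the scene stay as the last step left them, time stands still between calls to the robot, and variables do not carry over. Pictures are saved under pics/ and viewed, and the job is handed in when it is done.

Besides the shell and the picture viewer there is one more tool, called after "Call:" as name(argument=value, ...) on one line, values as JSON. step_arm: Moves the arm, as the interface text tells. Scaled input: -1 to 1 covers 100 mm each way for a shift and 180 degrees each way for a turn. Its arguments: {"type":"object","properties":{"plan":{"type":"array","items":{"type":"object","properties":{"xyz":{"type":"array","items":{"type":"number"}},"dr":{"type":"array","items":{"type":"number"}},"jaw":{"type":"number"}}}}},"required":["plan"]}

```bash
ls; mkdir -p pics
python3 - <<'E'
from bench import *
import cv2,numpy as np
print(get_obs())
for n in ("scene","top"):
    p,d=capture(n); cv2.imwrite(f"pics/{n}0.png",p[:,:,::-1]); np.save(f"pics/{n}0.npy",d); np.save(f"pics/{n}0rgb.npy",p); print(n,camera_params(n))
print(camera_params("wrist"))
E
```

```text
pics
{'t': 0.0, 'joint_positions': array([ 1.13630677e+00,  9.18669460e-02,  1.23188135e+00, -1.19418171e-06,
        1.81979942e+00, -5.67142180e-02]), 'dq': array([-0.00083403, -0.00106437,  0.00163219, -0.0013572 ,  0.00189418,
        0.00022443]), 'joint_torque': array([-2.33129649e-03, -4.58726907e+01, -4.18023419e+01, -1.93403630e-04,
        1.15054726e-02,  5.35042636e-05]), 'ee_pos': array([0.22121277, 0.557453  , 0.24114856]), 'orientation': array([-0.92763226,  1.36628283,  0.92597283]), 'wrist_force': array([ 0.31670708,  0.24790736, -0.73460285]), 'ft_torque': array([ 0.02822715, -0.00671697, -0.02405036]), 'width': 0.08541398414400207}
scene {'mtx': array([[395.73060079,   0.        , 327.59396835],
       [  0.        , 395.73060079, 195.35816958],
       [  0.        ,   0.        ,   1.        ]]), 'R': array([[-0.23659205,  0.97157053, -0.00865553],
       [ 0.8032837 ,  0.1905846 , -0.56428079],
       [-0.54658897, -0.14045719, -0.82553756]]), 't': array([ 0.07047037, -0.38049424,  1.34789028])}
top {'mtx': array([[484.62702141,   0.        , 329.17116259],
       [  0.        , 484.62702141, 197.64362875],
       [  0.        ,   0.        ,   1.        ]]), 'R': array([[ 7.28360754e-03, -9.99972071e-01,  1.67533345e-03],
       [-9.74917177e-01, -7.47378810e-03, -2.22442443e-01],
       [ 2.22448751e-01, -1.31279038e-05, -9.74944384e-01]]), 't': array([0.06728153, 0.57752457, 1.14723908])}
{'mtx': array([[344.9858344 ,   0.        , 318.87231156],
       [  0.        , 344.9858344 , 202.73876292],
       [  0.        ,   0.        ,   1.        ]]), 'mount': array([[ 2.64377762e-04, -2.67636440e-01,  9.63519935e-01,
        -1.31724812e-01],
       [ 1.10140780e-03, -9.63519307e-01, -2.67636568e-01,
         6.78209188e-02],
       [ 9.99999359e-01,  1.13198553e-03,  4.00437841e-05,
         7.79077049e-05],
       [ 0.00000000e+00,  0.00000000e+00,  0.00000000e+00,
         1.00000000e+00]])}
```

View pics/scene0.png

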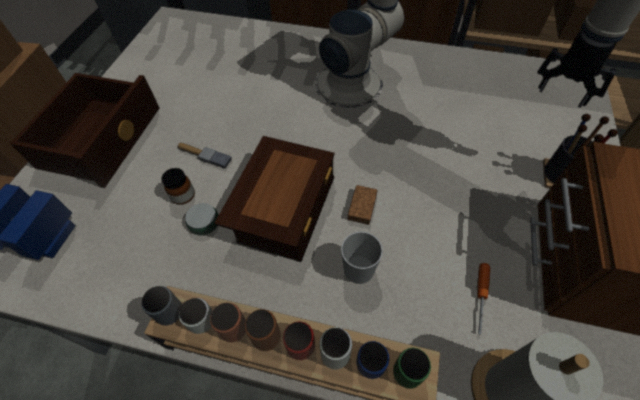

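View pics/top0.png

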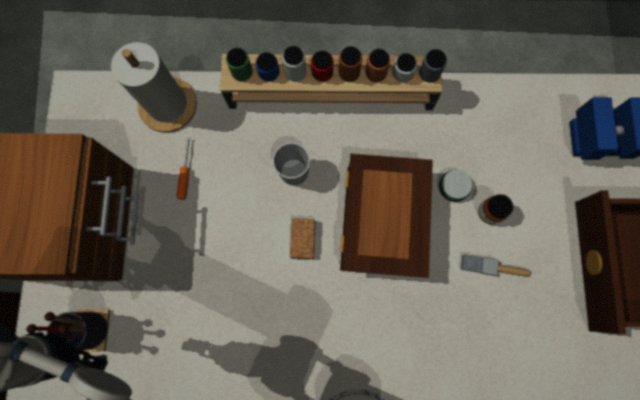

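The scene view shows the shut lid with corners near (263,138), (335,152), (300,250) and (222,225), and brass hinges on the side facing the sander. In the top view the lid spans about (341..433, 155..277). The tin, jar and brush are on its lip side, and the tub and sander on the hinge side. Next I'll measure the lid corners in both views.

```bash
cat > h.py <<'E'
from bench import *
import cv2,numpy as np
from scipy.spatial.transform import Rotation as Ro
def rays(n,uv):
    c=camera_params(n) if isinstance(n,str) else n
    uv=np.atleast_2d(uv).astype(float)
    d=np.c_[(uv[:,0]-c['mtx'][0,2])/c['mtx'][0,0],(uv[:,1]-c['mtx'][1,2])/c['mtx'][1,1],np.ones(len(uv))]
    R=np.array(c['R']);return -R.T@c['t'], d@R
def onplane(n,uv,z):
    o,d=rays(n,uv); return o+d*((z-o[2])/d[:,2])[:,None]
def cloud(n,dep):
    v,u=np.mgrid[0:400,0:640]; o,d=rays(n,np.c_[u.ravel(),v.ravel()])
    P=(o+d*dep.ravel()[:,None]).reshape(400,640,3); P[dep==0]=np.nan; return P
def wristcam(o):
    c=camera_params("wrist"); T=np.eye(4);T[:3,:3]=Ro.from_rotvec(o['orientation']).as_matrix();T[:3,3]=o['ee_pos']
    M=np.linalg.inv(T@c['mount']); return dict(mtx=c['mtx'],R=M[:3,:3],t=M[:3,3])
E
python3 - <<'E'
from h import *
for n in ("top","scene"):
    d=np.load(f"pics/{n}0.npy"); P=cloud(n,d)
    m=(P[...,2]>.085)&(P[...,2]<.115)&(P[...,0]>.3)&(P[...,0]<.8)&(np.abs(P[...,1])<.25)
    m=m.astype(np.uint8); k,l,s,c=cv2.connectedComponentsWithStats(m); 
    i=1+np.argmax(s[1:,4]); 
    mm=(l==i).astype(np.uint8); q=P[l==i]; print(n,s[i],"z med",np.median(q[:,2]))
    cn=max(cv2.findContours(mm,0,1)[0],key=cv2.contourArea)
    ap=cv2.approxPolyDP(cn,8,True)[:,0]; print(ap.tolist())
    r=cv2.minAreaRect((q[:,:2]*1000).astype(np.float32)); print(r, cv2.boxPoints(r))
    print(onplane(n,ap,.1).round(4))
P=cloud("top",np.load("pics/top0.npy"))
def near(u,v,r=6):
    q=P[v-r:v+r,u-r:u+r].reshape(-1,3); return np.nanmedian(q,0).round(3)
for k,u,v in (("tin",457,185),("jar",498,208),("tub",291,158),("sander",303,240),("brush",480,264),("brushh",515,270),("rack",330,62)): print(k,near(u,v))
E
python3 - <<'E'
import cv2
a=cv2.imread('pics/top0.png')[120:300,270:550]
cv2.imwrite('pics/topc.png',cv2.resize(a,None,fx=2.8,fy=2.8,interpolation=2))
E
```

```text
top [  340   153    93   125 10165] z med 0.10037351896824709
[[351, 153], [342, 270], [428, 277], [432, 159]]
((532.7229614257812, -68.4288101196289), (212.57582092285156, 291.9197692871094), 85.8639144897461) [[ 379.47714  -163.91245 ]
 [ 670.63666  -184.96735 ]
 [ 685.96875    27.054825]
 [ 394.80927    48.109726]]
[[ 0.683   0.0183  0.1   ]
 [ 0.395   0.0402  0.1   ]
 [ 0.3803 -0.1611  0.1   ]
 [ 0.669  -0.182   0.1   ]]
scene [ 214  136  121  113 8186] z med 0.1001627006195473
[[262, 136], [214, 223], [296, 248], [334, 153]]
((529.2449951171875, -68.50869750976562), (213.76983642578125, 294.0309753417969), 86.07203674316406) [[ 375.253   -165.07166]
 [ 668.5933  -185.21342]
 [ 683.237     28.05426]
 [ 389.89667   48.19603]]
[[ 0.381  -0.1631  0.1   ]
 [ 0.6678 -0.1826  0.1   ]
 [ 0.6856  0.0224  0.1   ]
 [ 0.3949  0.0419  0.1   ]]
tin [ 0.621 -0.257  0.035]
jar [ 0.551 -0.341  0.085]
tub [0.695 0.174 0.022]
sander [0.476 0.138 0.028]
brush [ 0.421 -0.309  0.018]
brushh [ 0.406 -0.399  0.015]
rack [0.888 0.074 0.184]
```

View pics/topc.png

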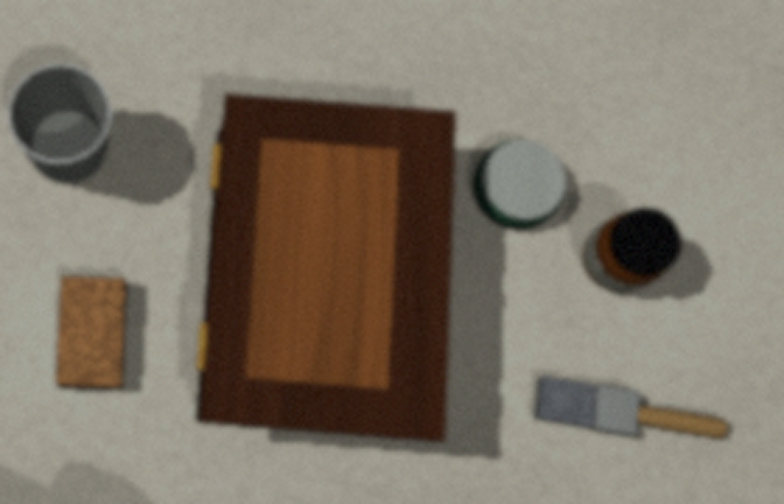

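```bash
cat >> h.py <<'E'
ex=np.array([.0715,.9974,0]);ey=np.array([-.9974,.0715,0]);ez=np.array([0,0,1.])
H=np.array([.539,.031,.09])
C=np.array([H[0],H[1],0])-.085*ex
def box(x,y,z): return C+x*ex+y*ey+z*ez
def ori(alpha,s):  # tool in box xz plane, pointing alpha below +ex; tool y = s*ey
    f=np.cos(alpha)*ex-np.sin(alpha)*ez; y=s*ey; return np.c_[f,y,np.cross(f,y)]
def plan(o,p,R):
    R0=Ro.from_rotvec(o['orientation']); rv=(Ro.from_matrix(R)*R0.inv()).as_rotvec()
    return ((np.array(p)-o['ee_pos'])/.1).round(3),(rv/np.pi).round(4),np.degrees(np.linalg.norm(rv)).round(1)
def st():
    o=get_obs(); print("t",round(o['t'],2),"p",o['ee_pos'].round(4),"q",o['joint_positions'].round(2),"F",o['wrist_force'].round(1),"w",round(o['width'],4)); return o
E
python3 - <<'E'
from h import *
o=st();print(Ro.from_rotvec(o['orientation']).as_matrix().round(2))
for s in(1,-1): print(s,plan(o,[.46,-.25,.3],ori(np.radians(35),s)), plan(o,[.46,-.25,.3],ori(np.radians(90),s)))
E
```

```text
t 0.1 p [0.2213 0.5575 0.2412] q [ 1.14  0.09  1.23 -0.    1.82 -0.06] F [-0.6  0.  -0.4] w 0.0857
[[-0.   -0.93  0.37]
 [-0.    0.37  0.93]
 [-1.    0.   -0.  ]]
1 (array([ 2.387, -8.075,  0.588]), array([ 0.2995, -0.0685,  0.0898]), np.float64(57.6)) (array([ 2.387, -8.075,  0.588]), array([ 0.0006, -0.0001,  0.0975]), np.float64(17.5))
-1 (array([ 2.387, -8.075,  0.588]), array([ 0.0947,  0.4143, -0.8087]), np.float64(164.4)) (array([ 2.387, -8.075,  0.588]), array([-2.000e-04, -8.000e-04, -9.025e-01]), np.float64(162.5))
```

Call:
step_arm(plan=[{"xyz": [0.4,-0.4,0.5],"dr": [0,0,0.03],"jaw": 0},{"xyz": [0.8,-0.8,0.9],"dr": [0,0,0.06],"jaw": 0},{"xyz": [1,-1,0.9],"dr": [0,0,0.0975],"jaw": 0},{"xyz": [1,-1,0.9],"dr": [0,0,0.0975],"jaw": 0}])

```text
t: 0.5
ee_pos: [0.3236, 0.4553, 0.3341]
orientation: [-1.158, 1.239, 1.155]
wrist_force: [-0.2, 0.5, -0.3]
width: 0.0855
```

Call:
step_arm(plan=[{"xyz": [0.4,-0.4,0],"dr": [0,0,0],"jaw": 0},{"xyz": [0.8,-0.8,0],"dr": [0,0,0],"jaw": 0},{"xyz": [1,-1,0],"dr": [0,0,0],"jaw": 0},{"xyz": [1,-1,0],"dr": [0,0,0],"jaw": 0}])

```text
t: 0.9
ee_pos: [0.4269, 0.3515, 0.3332]
orientation: [-1.155, 1.244, 1.149]
wrist_force: [-0.3, 0.7, -0.2]
width: 0.0851
```

Call:
step_arm(plan=[{"xyz": [0,-0.4,0],"dr": [0,0,0],"jaw": 80},{"xyz": [0,-0.8,0],"dr": [0,0,0],"jaw": 80},{"xyz": [0,-1,0],"dr": [0,0,0],"jaw": 80},{"xyz": [0,-1,0],"dr": [0,0,0],"jaw": 80}])

```text
t: 1.3
ee_pos: [0.4267, 0.2499, 0.3336]
orientation: [-1.153, 1.245, 1.146]
wrist_force: [0.1, 0.7, 0.6]
width: 0.0585
```

Call:
step_arm(plan=[{"xyz": [0,-0.4,0],"dr": [0,0,0],"jaw": 80},{"xyz": [0,-0.8,0],"dr": [0,0,0],"jaw": 80},{"xyz": [0,-1,0],"dr": [0,0,0],"jaw": 80},{"xyz": [0,-1,0],"dr": [0,0,0],"jaw": 80}])

```text
t: 1.7
ee_pos: [0.4267, 0.1491, 0.3337]
orientation: [-1.152, 1.245, 1.144]
wrist_force: [0.5, -0.1, -0.1]
width: 0.0582
```

Call:
step_arm(plan=[{"xyz": [0,-0.4,0],"dr": [0,0,0],"jaw": 80},{"xyz": [0,-0.8,0],"dr": [0,0,0],"jaw": 80},{"xyz": [0,-1,0],"dr": [0,0,0],"jaw": 80},{"xyz": [0,-1,0],"dr": [0,0,0],"jaw": 80}])

```text
t: 2.1
ee_pos: [0.427, 0.0488, 0.3335]
orientation: [-1.15, 1.246, 1.143]
wrist_force: [0.4, -0.6, -0.3]
width: 0.059
```

Call:
step_arm(plan=[{"xyz": [0,-0.4,0],"dr": [0,0,0],"jaw": 80},{"xyz": [0,-0.8,0],"dr": [0,0,0],"jaw": 80},{"xyz": [0,-1,0],"dr": [0,0,0],"jaw": 80},{"xyz": [0,-1,0],"dr": [0,0,0],"jaw": 80}])

```text
t: 2.5
ee_pos: [0.4276, -0.0513, 0.333]
orientation: [-1.148, 1.247, 1.143]
wrist_force: [-0.1, 0.4, 0.6]
width: 0.0586
```

Call:
step_arm(plan=[{"xyz": [0.1,-0.4,0],"dr": [0,0,0],"jaw": 80},{"xyz": [0.2,-0.8,0],"dr": [0,0,0],"jaw": 80},{"xyz": [0.3,-1,0],"dr": [0,0,0],"jaw": 80},{"xyz": [0.3,-1,0],"dr": [0,0,0],"jaw": 80}])

```text
t: 2.9
ee_pos: [0.4591, -0.1511, 0.3315]
orientation: [-1.146, 1.248, 1.145]
wrist_force: [-0.2, 0.5, -0.3]
width: 0.0586
```

Call:
step_arm(plan=[{"xyz": [0,-0.4,0],"dr": [0,0,0],"jaw": 80},{"xyz": [0,-0.8,0],"dr": [0,0,0],"jaw": 80},{"xyz": [0,-1,0],"dr": [0,0,0],"jaw": 80},{"xyz": [0,-1,0],"dr": [0,0,0],"jaw": 80}])

```text
t: 3.3
ee_pos: [0.46, -0.2508, 0.3305]
orientation: [-1.144, 1.248, 1.146]
wrist_force: [-0.4, 0.6, 0.0]
width: 0.0589
```

Run:
```python
from h import *
o=st()
for a in (50,35,25,10): print(a,plan(o,[.46,-.25,.25],ori(np.radians(a),1)))
```

```text
t 3.3 p [ 0.46   -0.2508  0.3305] q [-0.56 -0.08  1.24  0.    1.98 -2.05] F [-0.4  0.6  0. ] w 0.0589
50 (array([ 0.   ,  0.008, -0.805]), array([ 0.221 , -0.0177,  0.0046]), np.float64(39.9))
35 (array([ 0.   ,  0.008, -0.805]), array([ 0.3041, -0.0243,  0.0044]), np.float64(54.9))
25 (array([ 0.   ,  0.008, -0.805]), array([ 0.3595, -0.0287,  0.0042]), np.float64(64.9))
10 (array([ 0.   ,  0.008, -0.805]), array([ 0.4426, -0.0352,  0.0039]), np.float64(79.9))
```

Call:
step_arm(plan=[{"xyz": [0,0,0],"dr": [0.04,-0.003,0.001],"jaw": 80},{"xyz": [0,0,0],"dr": [0.085,-0.007,0.001],"jaw": 80},{"xyz": [0,0,0],"dr": [0.13,-0.01,0.002],"jaw": 80},{"xyz": [0,0,0],"dr": [0.175,-0.014,0.003],"jaw": 80},{"xyz": [0,0,0],"dr": [0.22,-0.0177,0.004],"jaw": 80},{"xyz": [0,0,0],"dr": [0.265,-0.021,0.004],"jaw": 80},{"xyz": [0,0,0],"dr": [0.3041,-0.0243,0.0044],"jaw": 80},{"xyz": [0,0,0],"dr": [0.3041,-0.0243,0.0044],"jaw": 80}])

```text
t: 4.1
ee_pos: [0.4606, -0.2499, 0.3268]
orientation: [-0.445, 0.489, 1.453]
wrist_force: [0.5, -1.0, -1.6]
width: 0.0588
```

Run:
```python
from h import *
o=st()
for a in (35,25,10): print(a,plan(o,[.46,-.25,.25],ori(np.radians(a),1)))
p,d=capture("scene"); cv2.imwrite("pics/s1.png",p[:,:,::-1])
p,d=capture("wrist"); cv2.imwrite("pics/w1.png",p[:,:,::-1]);np.save("pics/w1.npy",d)
```

```text
t 4.1 p [ 0.4606 -0.2499  0.3268] q [-0.92  0.32  1.08  0.88  2.36 -1.96] F [ 0.5 -1.  -1.6] w 0.0588
35 (array([-0.006, -0.001, -0.768]), array([-0.0028, -0.0021, -0.0003]), np.float64(0.6))
25 (array([-0.006, -0.001, -0.768]), array([ 0.0526, -0.0061, -0.0005]), np.float64(9.5))
10 (array([-0.006, -0.001, -0.768]), array([ 0.1358, -0.012 , -0.0008]), np.float64(24.5))
```

View pics/s1.png

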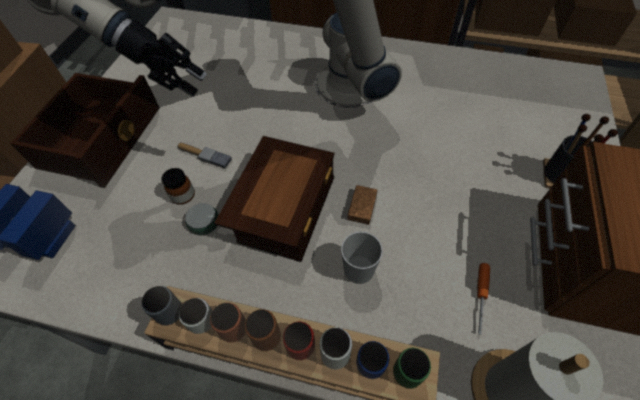

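View pics/w1.png

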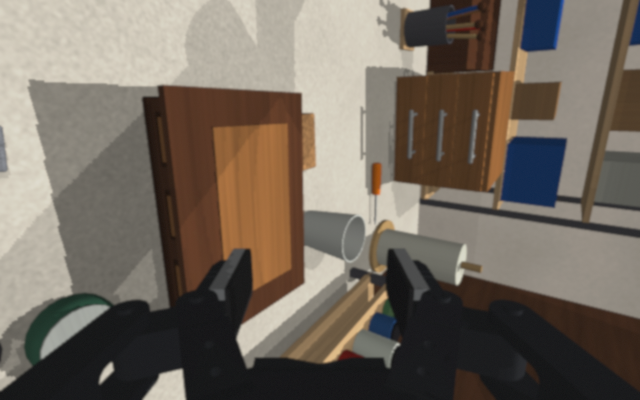

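Call:
step_arm(plan=[{"xyz": [0,0.1,-0.3],"dr": [0,0,0],"jaw": 80},{"xyz": [0,0.2,-0.6],"dr": [0,0,0],"jaw": 80},{"xyz": [0,0.3,-0.9],"dr": [0,0,0],"jaw": 80},{"xyz": [0,0.4,-1],"dr": [0,0,0],"jaw": 80},{"xyz": [0,0.4,-1],"dr": [0,0,0],"jaw": 80}])

```text
t: 4.7
ee_pos: [0.461, -0.2069, 0.2306]
orientation: [-0.461, 0.494, 1.454]
wrist_force: [-0.5, 0.9, -0.1]
width: 0.0586
```

Run:
```python
from h import *
o=st()
for a in (35,): print(a,plan(o,[.46,-.21,.10],ori(np.radians(a),1)))
p,d=capture("scene"); cv2.imwrite("pics/s2.png",p[:,:,::-1])
p,d=capture("wrist"); cv2.imwrite("pics/w2.png",p[:,:,::-1]);np.save("pics/w2.npy",d)
```

```text
t 4.7 p [ 0.461  -0.2069  0.2306] q [-0.87  0.25  1.32  0.77  2.2  -2.11] F [-0.5  0.9 -0.1] w 0.0586
35 (array([-0.01 , -0.031, -1.306]), array([ 0.0014, -0.0005, -0.002 ]), np.float64(0.4))
```

View pics/s2.png

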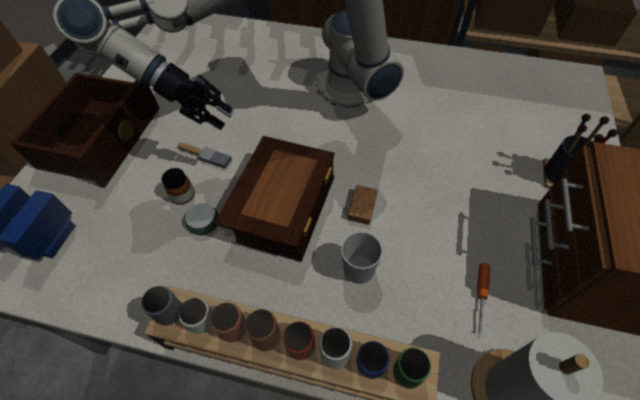

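View pics/w2.png

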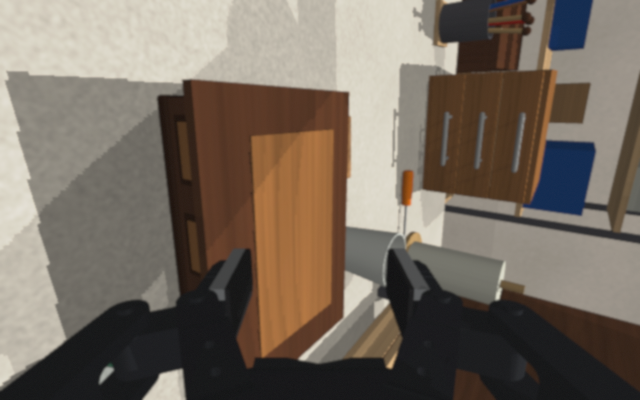

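Run:
```python
from h import *
P=cloud("top",np.load("pics/top0.npy"))
m=(P[...,1]<-.45)&(P[...,2]>.03)&(P[...,0]>.2)&(P[...,0]<.75)
q=P[m]
for lo in np.arange(.2,.75,.05):
    s=q[(q[:,0]>=lo)&(q[:,0]<lo+.05)]
    if len(s): print(lo.round(2),"y max",s[:,1].max().round(3),"zmax",s[:,2].max().round(3))
d=np.load("pics/w2.npy")
P=cloud("scene",capture("scene")[1])
m=(P[...,1]<-.25)&(P[...,2]>.1)&(P[...,0]>.1)&(P[...,0]<.6)&(P[...,2]<.6)
q=P[m]
for lo in np.arange(-.7,-.2,.05):
    s=q[(q[:,1]>=lo)&(q[:,1]<lo+.05)]
    if len(s): print(lo.round(2),"z",np.percentile(s[:,2],[2,98]).round(3),"x",np.percentile(s[:,0],[2,98]).round(3))
```

```text
0.25 y max -0.572 zmax 0.136
0.3 y max -0.571 zmax 0.135
0.35 y max -0.566 zmax 0.137
0.4 y max -0.566 zmax 0.136
0.45 y max -0.568 zmax 0.136
0.5 y max -0.57 zmax 0.135
0.55 y max -0.571 zmax 0.135
0.65 y max -0.584 zmax 0.124
0.7 y max -0.578 zmax 0.127
-0.7 z [0.101 0.112] x [0.269 0.57 ]
-0.65 z [0.101 0.112] x [0.27 0.57]
-0.6 z [0.101 0.132] x [0.286 0.583]
-0.55 z [0.359 0.385] x [0.45  0.462]
-0.5 z [0.368 0.489] x [0.382 0.51 ]
-0.45 z [0.374 0.482] x [0.345 0.502]
-0.4 z [0.333 0.468] x [0.332 0.489]
-0.35 z [0.234 0.459] x [0.346 0.49 ]
-0.3 z [0.219 0.449] x [0.315 0.478]
```

Call:
step_arm(plan=[{"xyz": [0,0,-0.3],"dr": [0,0,0],"jaw": 80},{"xyz": [0,0,-0.6],"dr": [0,0,0],"jaw": 80},{"xyz": [0,0,-0.8],"dr": [0,0,0],"jaw": 80},{"xyz": [0,0,-0.8],"dr": [0,0,0],"jaw": 80}])

```text
t: 5.25
ee_pos: [0.4608, -0.2088, 0.1507]
orientation: [-0.46, 0.494, 1.452]
wrist_force: [-0.4, 0.3, -0.3]
width: 0.0586
```

Call:
step_arm(plan=[{"xyz": [0,0,-0.25],"dr": [0,0,0],"jaw": 80},{"xyz": [0,0,-0.5],"dr": [0,0,0],"jaw": 80},{"xyz": [0,0,-0.5],"dr": [0,0,0],"jaw": 80}])

```text
t: 5.55
ee_pos: [0.4603, -0.2085, 0.0993]
orientation: [-0.456, 0.495, 1.453]
wrist_force: [-1.2, 0.3, 0.3]
width: 0.0589
```

Run:
```python
from h import *
o=st()
print(plan(o,[.46,-.142,.10],ori(np.radians(35),1)))
p,d=capture("scene"); cv2.imwrite("pics/s3.png",cv2.resize(p[80:270,60:380,::-1],None,fx=2.4,fy=2.4))
p,d=capture("wrist"); cv2.imwrite("pics/w3.png",p[:,:,::-1]);np.save("pics/w3.npy",d)
```

```text
t 5.55 p [ 0.4603 -0.2085  0.0993] q [-0.88  0.35  1.45  0.68  2.04 -2.28] F [-1.2  0.3  0.3] w 0.0589
(array([-0.003,  0.665,  0.007]), array([ 0.0004, -0.0014, -0.0012]), np.float64(0.3))
```

View pics/s3.png

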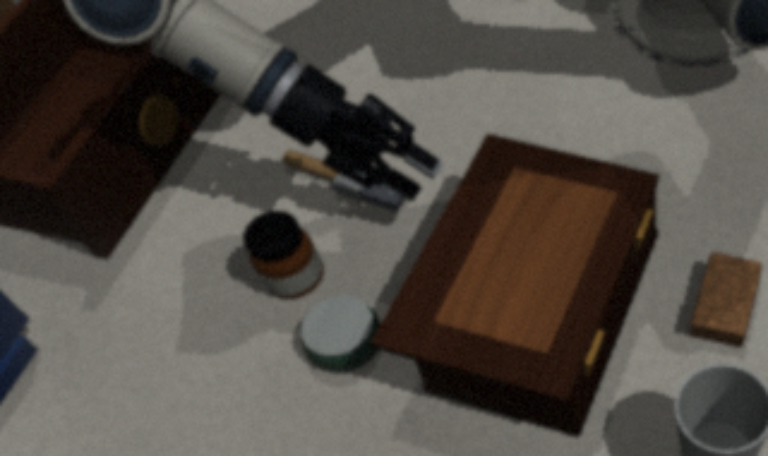

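View pics/w3.png

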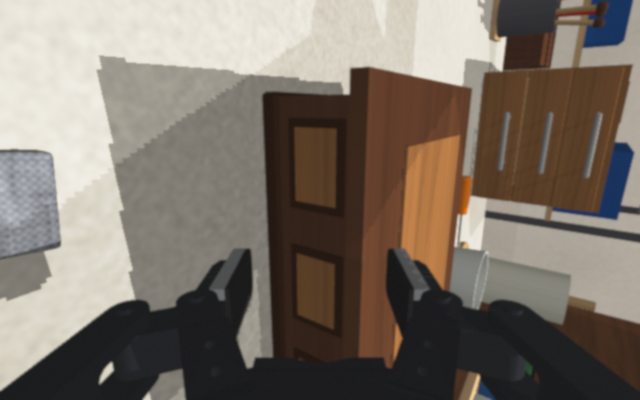

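Call:
step_arm(plan=[{"xyz": [0,0.15,0.01],"dr": [0,0,0],"jaw": 80},{"xyz": [0.01,0.3,0.01],"dr": [0,0,0],"jaw": 80},{"xyz": [0.02,0.45,0.01],"dr": [0,0,0],"jaw": 80},{"xyz": [0.03,0.6,0.01],"dr": [0,0,0],"jaw": 80},{"xyz": [0.04,0.65,0.01],"dr": [0,0,0],"jaw": 80},{"xyz": [0.04,0.65,0.01],"dr": [0,0,0],"jaw": 80}])

```text
t: 6.25
ee_pos: [0.4653, -0.1435, 0.1038]
orientation: [-0.462, 0.493, 1.453]
wrist_force: [0.9, 0.4, 0.2]
width: 0.0585
```

Run:
```python
from h import *
o=st()
p,d=capture("wrist"); cv2.imwrite("pics/w4.png",p[:,:,::-1])
# path: contact at lid edge; lift so edge follows circle
edge0=-.205*ex
for th in (0,10,20,30,35):
    t=np.radians(th); e=(-np.cos(t)*ex+np.sin(t)*ez)*.205
    print(th,((e-edge0)/.1).round(3))
```

```text
t 6.25 p [ 0.4653 -0.1435  0.1038] q [-0.8   0.24  1.57  0.72  1.98 -2.24] F [0.9 0.4 0.2] w 0.0585
0 [0. 0. 0.]
10 [0.002 0.031 0.356]
20 [0.009 0.123 0.701]
30 [0.02  0.274 1.025]
35 [0.027 0.37  1.176]
```

View pics/w4.png

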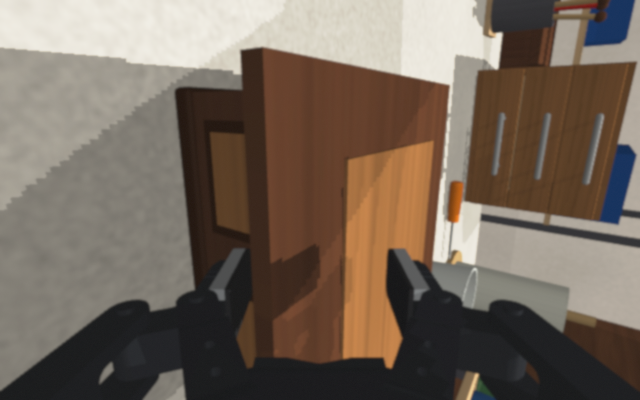

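Call:
step_arm(plan=[{"xyz": [0,0,0.1],"dr": [0,0,0],"jaw": 80},{"xyz": [0,0.01,0.2],"dr": [0,0,0],"jaw": 80},{"xyz": [0,0.03,0.3],"dr": [0,0,0],"jaw": 80},{"xyz": [0,0.05,0.4],"dr": [0,0,0],"jaw": 80},{"xyz": [0,0.08,0.5],"dr": [0,0,0],"jaw": 80},{"xyz": [0.01,0.1,0.6],"dr": [0,0,0],"jaw": 80},{"xyz": [0.01,0.12,0.7],"dr": [0,0,0],"jaw": 80},{"xyz": [0.01,0.12,0.7],"dr": [0,0,0],"jaw": 80}])

```text
t: 7.1
ee_pos: [0.4666, -0.1317, 0.1754]
orientation: [-0.464, 0.492, 1.452]
wrist_force: [-0.3, -1.8, -0.7]
width: 0.0588
```

Run:
```python
from h import *
o=st()
p,d=capture("wrist"); cv2.imwrite("pics/w5.png",p[:,:,::-1])
p,d=capture("scene"); cv2.imwrite("pics/s5.png",cv2.resize(p[80:270,60:380,::-1],None,fx=2.4,fy=2.4))
```

```text
t 7.1 p [ 0.4666 -0.1317  0.1754] q [-0.79  0.15  1.53  0.77  2.06 -2.13] F [-0.3 -1.8 -0.7] w 0.0588
```

View pics/w5.png

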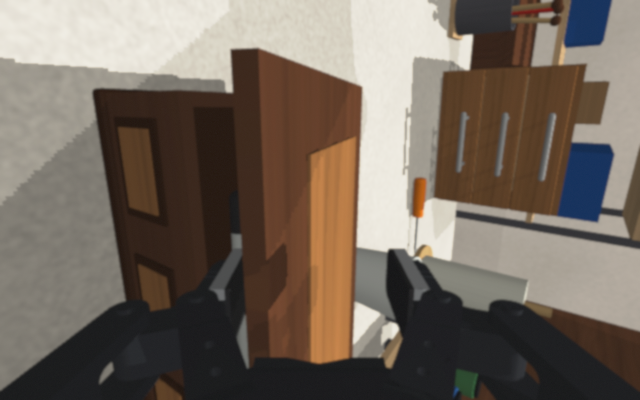

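View pics/s5.png

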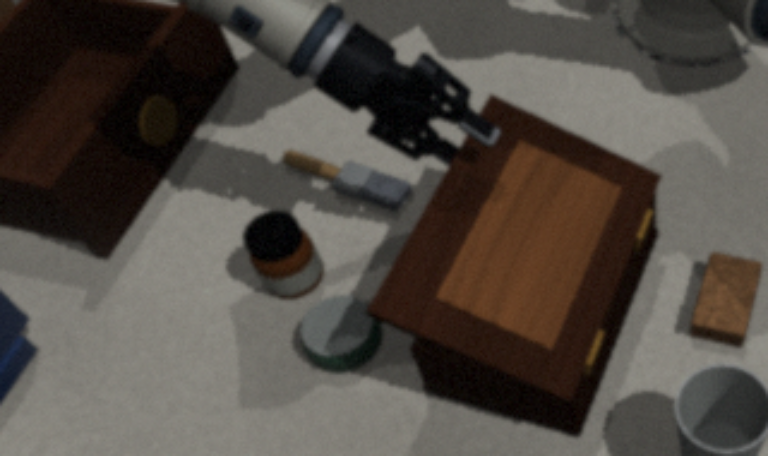

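The lid is lifting on the lower finger, with its edge at about col 235-265 in the wrist view. I'll keep going until the board lines up with the fingers.

Call:
step_arm(plan=[{"xyz": [0,0.04,0.1],"dr": [0,0,0],"jaw": 80},{"xyz": [0.01,0.08,0.2],"dr": [0,0,0],"jaw": 80},{"xyz": [0.01,0.13,0.3],"dr": [0,0,0],"jaw": 80},{"xyz": [0.01,0.19,0.4],"dr": [0,0,0],"jaw": 80},{"xyz": [0.02,0.25,0.47],"dr": [0,0,0],"jaw": 80},{"xyz": [0.02,0.25,0.47],"dr": [0,0,0],"jaw": 80}])

```text
t: 7.8
ee_pos: [0.4687, -0.1064, 0.2224]
orientation: [-0.466, 0.492, 1.452]
wrist_force: [0.3, -1.9, -0.5]
width: 0.0583
```

Run:
```python
from h import *
o=st()
p,d=capture("wrist"); cv2.imwrite("pics/w6.png",p[:,:,::-1]); np.save("pics/w6.npy",d)
P=cloud(wristcam(o),d)
q=P[150:240,300:345].reshape(-1,3); q=q[~np.isnan(q[:,0])]; 
q=P[120:240,245:460].reshape(-1,3); q=q[~np.isnan(q[:,0])]
r=(q-H)@np.c_[ex,ey,ez]; s=(r[:,0]<-.01)&(r[:,0]>-.22)&(r[:,2]>.02)
k=r[s]; 
a=np.degrees(np.arctan2(k[:,2],-k[:,0])); print(len(k),np.percentile(a,[5,25,50,75,95]),np.hypot(k[:,0],k[:,2]).max())
pf=np.polyfit(k[:,0],k[:,2],1);print("slope angle",np.degrees(np.arctan(-pf[0])))
g=(o['ee_pos']-H)@np.c_[ex,ey,ez];print("tcp in lid",g, np.degrees(np.arctan2(g[2],-g[0])),np.hypot(g[0],g[2]))
```

```text
t 7.8 p [ 0.4687 -0.1064  0.2224] q [-0.75  0.08  1.52  0.82  2.09 -2.04] F [ 0.3 -1.9 -0.5] w 0.0583
6833 [35.45348892 36.59973205 37.46378824 38.92120806 44.50318296] 0.20653720183778504
slope angle 32.262332177718264
tcp in lid [-0.14202093  0.06028822  0.13239459] 42.99092080405841 0.19416043211298767
```

View pics/w6.png

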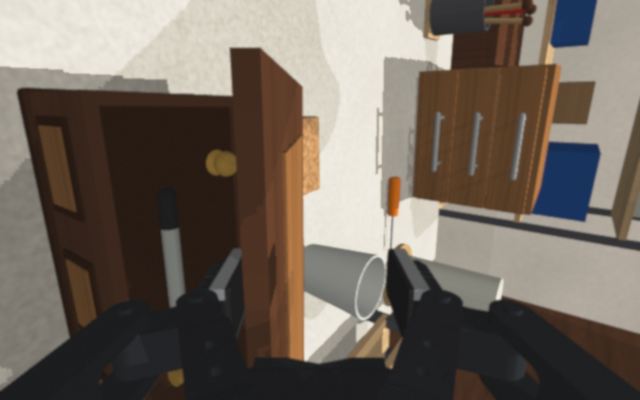

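Call:
step_arm(plan=[{"xyz": [0.01,0.1,-0.07],"dr": [-0.039,0.003,0],"jaw": 80},{"xyz": [0.01,0.1,-0.07],"dr": [-0.039,0.003,0],"jaw": 80},{"xyz": [0.01,0.1,-0.07],"dr": [-0.039,0.003,0],"jaw": 110},{"xyz": [0.01,0.1,-0.07],"dr": [-0.039,0.003,0],"jaw": 140},{"xyz": [0.01,0.1,-0.07],"dr": [-0.039,0.003,0],"jaw": 170},{"xyz": [0.01,0.1,-0.07],"dr": [-0.039,0.003,0],"jaw": 190},{"xyz": [0.01,0.1,-0.07],"dr": [-0.039,0.003,0],"jaw": 200},{"xyz": [0.01,0.1,-0.07],"dr": [-0.039,0.003,0],"jaw": 200}])

```text
t: 8.65
ee_pos: [0.4695, -0.0968, 0.2143]
orientation: [-0.554, 0.592, 1.43]
wrist_force: [-1.6, -1.5, -0.9]
width: 0.0185
```

```bash
cat >> h.py <<'E'
def lidinfo(o):
    g=(o['ee_pos']-H)@np.c_[ex,ey,ez]; R=Ro.from_rotvec(o['orientation']).as_matrix()
    al=np.degrees(np.arctan2(-R[2,0],R[:,0]@ex)); print("tcp lid frame",g.round(4),"pos ang",np.degrees(np.arctan2(g[2],-g[0])).round(1),"r",np.hypot(g[0],g[2]).round(4),"alpha",al.round(1)); return g,al
E
python3 - <<'E'
from h import *
o=st(); lidinfo(o)
p,d=capture("wrist"); cv2.imwrite("pics/w7.png",p[:,:,::-1])
E
```

```text
t 8.65 p [ 0.4695 -0.0968  0.2143] q [-0.7   0.02  1.55  0.72  2.03 -2.03] F [-1.6 -1.5 -0.9] w 0.0185
tcp lid frame [-0.1324  0.0602  0.1243] pos ang 43.2 r 0.1816 alpha 42.4
```

View pics/w7.png

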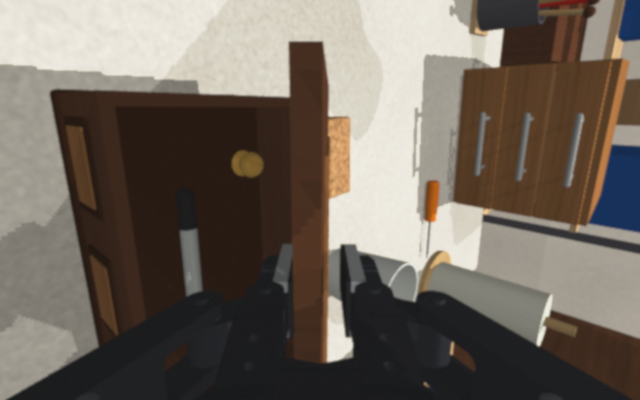

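```bash
cat >> h.py <<'E'
def arc(o,degs,r=None):
    R0=Ro.from_rotvec(o['orientation'])
    for D in degs:
        Q=Ro.from_rotvec(-ey*0+ (np.radians(D)*ey*1)); 
        p=H+Q.apply(o['ee_pos']-H); print(D,((p-o['ee_pos'])/.1).round(3).tolist(),(Q.as_rotvec()/np.pi).round(4).tolist())
E
python3 - <<'E'
from h import *
o=st(); arc(o,[3.5*i for i in range(1,9)])
E
```

```text
t 8.7 p [ 0.4695 -0.0967  0.2144] q [-0.7   0.02  1.55  0.72  2.03 -2.03] F [-0.1 -1.7 -0.6] w 0.0182
3.5 [0.006, 0.078, 0.078] [-0.0194, 0.0014, 0.0]
7.0 [0.012, 0.161, 0.152] [-0.0388, 0.0028, 0.0]
10.5 [0.018, 0.248, 0.22] [-0.0582, 0.0042, 0.0]
14.0 [0.024, 0.339, 0.283] [-0.0776, 0.0056, 0.0]
17.5 [0.031, 0.434, 0.341] [-0.097, 0.007, 0.0]
21.0 [0.038, 0.532, 0.392] [-0.1164, 0.0083, 0.0]
24.5 [0.045, 0.633, 0.437] [-0.1358, 0.0097, 0.0]
28.0 [0.053, 0.737, 0.476] [-0.1552, 0.0111, 0.0]
```

Signs check out: +y, +z, and alpha increasing.

Call:
step_arm(plan=[{"xyz": [0,0,0],"dr": [0,0,0],"jaw": 210},{"xyz": [0.006,0.078,0.078],"dr": [-0.0194,0.0014,0],"jaw": 210},{"xyz": [0.012,0.161,0.152],"dr": [-0.0388,0.0028,0],"jaw": 210},{"xyz": [0.018,0.248,0.22],"dr": [-0.0582,0.0042,0],"jaw": 210},{"xyz": [0.024,0.339,0.283],"dr": [-0.0776,0.0056,0],"jaw": 210},{"xyz": [0.031,0.434,0.341],"dr": [-0.097,0.007,0],"jaw": 210},{"xyz": [0.038,0.532,0.392],"dr": [-0.1164,0.0083,0],"jaw": 210},{"xyz": [0.038,0.532,0.392],"dr": [-0.1164,0.0083,0],"jaw": 210}])

```text
t: 9.5
ee_pos: [0.4737, -0.0418, 0.2561]
orientation: [-0.83, 0.879, 1.337]
wrist_force: [0.0, -0.2, 1.9]
width: 0.0151
```

Run:
```python
from h import *
o=st(); lidinfo(o); arc(o,[3.5*i for i in range(1,11)])
p,d=capture("wrist"); cv2.imwrite("pics/w8.png",p[:,:,::-1])
```

```text
t 9.5 p [ 0.4737 -0.0418  0.2561] q [-0.45 -0.18  1.53  0.46  1.94 -1.83] F [ 0.  -0.2  1.9] w 0.0151
tcp lid frame [-0.0772  0.06    0.1661] pos ang 65.1 r 0.1832 alpha 63.5
3.5 [0.007, 0.103, 0.044] [-0.0194, 0.0014, 0.0]
7.0 [0.015, 0.208, 0.082] [-0.0388, 0.0028, 0.0]
10.5 [0.023, 0.315, 0.113] [-0.0582, 0.0042, 0.0]
14.0 [0.03, 0.424, 0.138] [-0.0776, 0.0056, 0.0]
17.5 [0.038, 0.534, 0.155] [-0.097, 0.007, 0.0]
21.0 [0.046, 0.645, 0.166] [-0.1164, 0.0083, 0.0]
24.5 [0.054, 0.756, 0.171] [-0.1358, 0.0097, 0.0]
28.0 [0.062, 0.868, 0.168] [-0.1552, 0.0111, 0.0]
31.5 [0.07, 0.979, 0.159] [-0.1745, 0.0125, 0.0]
35.0 [0.078, 1.09, 0.143] [-0.1939, 0.0139, 0.0]
```

View pics/w8.png

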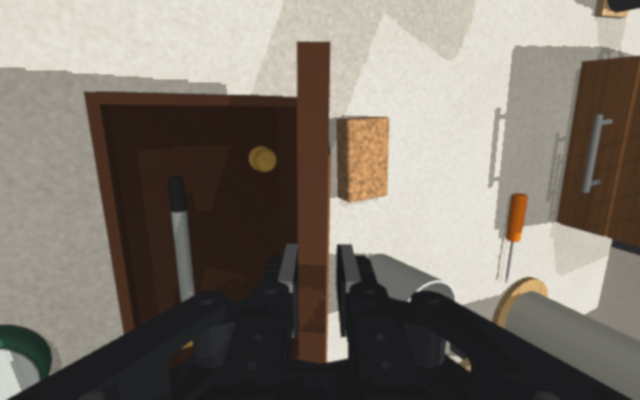

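Call:
step_arm(plan=[{"xyz": [0.007,0.103,0.044],"dr": [-0.0194,0.0014,0],"jaw": 210},{"xyz": [0.015,0.208,0.082],"dr": [-0.0388,0.0028,0],"jaw": 210},{"xyz": [0.023,0.315,0.113],"dr": [-0.0582,0.0042,0],"jaw": 210},{"xyz": [0.03,0.424,0.138],"dr": [-0.0776,0.0056,0],"jaw": 210},{"xyz": [0.038,0.534,0.155],"dr": [-0.097,0.007,0],"jaw": 210},{"xyz": [0.046,0.645,0.166],"dr": [-0.1164,0.0083,0],"jaw": 210},{"xyz": [0.054,0.756,0.171],"dr": [-0.1358,0.0097,0],"jaw": 210},{"xyz": [0.054,0.756,0.171],"dr": [-0.1358,0.0097,0],"jaw": 210}])

```text
t: 10.35
ee_pos: [0.4787, 0.0347, 0.271]
orientation: [-1.135, 1.212, 1.184]
wrist_force: [0.4, 0.1, -0.3]
width: 0.0149
```

Run:
```python
from h import *
o=st(); lidinfo(o); arc(o,[3,6,8,9,10,11])
```

```text
t 10.35 p [0.4787 0.0347 0.271 ] q [-0.02 -0.22  1.48  0.04  1.89 -1.52] F [ 0.4  0.1 -0.3] w 0.0149
tcp lid frame [-0.0007  0.0604  0.181 ] pos ang 89.8 r 0.181 alpha 87.9
3 [0.007, 0.094, -0.002] [-0.0166, 0.0012, 0.0]
6 [0.014, 0.189, -0.009] [-0.0332, 0.0024, 0.0]
8 [0.018, 0.251, -0.017] [-0.0443, 0.0032, 0.0]
9 [0.02, 0.282, -0.021] [-0.0499, 0.0036, 0.0]
10 [0.022, 0.314, -0.026] [-0.0554, 0.004, 0.0]
11 [0.025, 0.345, -0.032] [-0.061, 0.0044, 0.0]
```

Call:
step_arm(plan=[{"xyz": [0.007,0.094,-0.002],"dr": [-0.0166,0.0012,0],"jaw": 210},{"xyz": [0.014,0.189,-0.009],"dr": [-0.0332,0.0024,0],"jaw": 210},{"xyz": [0.02,0.282,-0.021],"dr": [-0.0499,0.0036,0],"jaw": 210},{"xyz": [0.02,0.282,-0.021],"dr": [-0.0499,0.0036,0],"jaw": 210},{"xyz": [0.02,0.282,-0.021],"dr": [-0.0499,0.0036,0],"jaw": 180},{"xyz": [0.02,0.282,-0.021],"dr": [-0.0499,0.0036,0],"jaw": 150},{"xyz": [0.02,0.282,-0.021],"dr": [-0.0499,0.0036,0],"jaw": 120},{"xyz": [0.02,0.282,-0.021],"dr": [-0.0499,0.0036,0],"jaw": 120}])

```text
t: 11.15
ee_pos: [0.4808, 0.0621, 0.269]
orientation: [-1.244, 1.332, 1.111]
wrist_force: [-0.4, -0.1, -0.3]
width: 0.045
```

Run:
```python
from h import *
o=st(); lidinfo(o)
p,d=capture("wrist"); cv2.imwrite("pics/w9.png",p[:,:,::-1])
p,d=capture("scene"); cv2.imwrite("pics/s9.png",p[:,:,::-1])
```

```text
t 11.15 p [0.4808 0.0621 0.269 ] q [ 0.14 -0.18  1.45 -0.12  1.9  -1.41] F [-0.4 -0.1 -0.3] w 0.045
tcp lid frame [0.0269 0.0603 0.179 ] pos ang 98.5 r 0.181 alpha 96.8
```

View pics/w9.png

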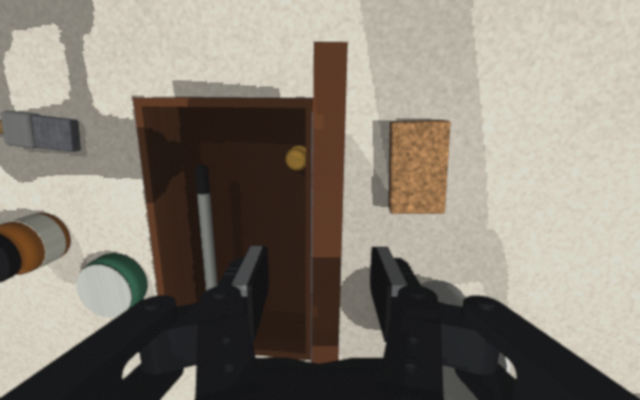

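View pics/s9.png

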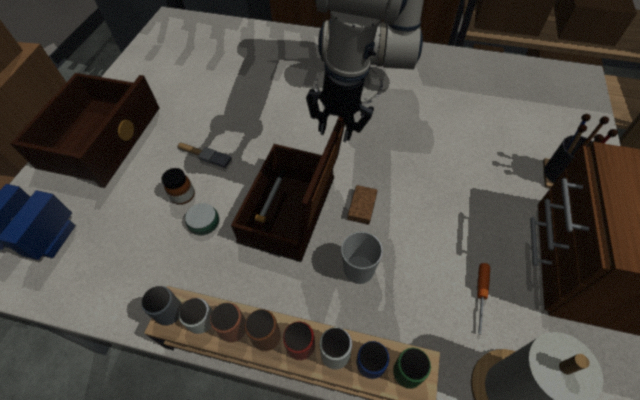

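The lid stands folded back by itself, between the open pads at cols 313-347. I'll withdraw straight up along the board.

Call:
step_arm(plan=[{"xyz": [0,0.04,0.3],"dr": [0,0,0],"jaw": 120},{"xyz": [0.01,0.08,0.6],"dr": [0,0,0],"jaw": 120},{"xyz": [0.01,0.11,0.9],"dr": [0,0,0],"jaw": 120},{"xyz": [0.01,0.11,0.9],"dr": [0,0,0],"jaw": 120}])

```text
t: 11.65
ee_pos: [0.4822, 0.0736, 0.364]
orientation: [-1.247, 1.325, 1.107]
wrist_force: [0.3, 0.5, -0.4]
width: 0.0454
```

Run:
```python
from h import *
o=st(); lidinfo(o)
t=box(-.033,.03,.20); print("above stay",t, plan(o,[t[0],t[1],.36],ori(np.pi/2,1)))
p,d=capture("scene"); cv2.imwrite("pics/s10.png",p[:,:,::-1]);np.save("pics/s10.npy",d)
p,d=capture("top"); cv2.imwrite("pics/t10.png",cv2.resize(p[120:320,270:550,::-1],None,fx=2.8,fy=2.8))
```

```text
t 11.65 p [0.4822 0.0736 0.364 ] q [ 0.16 -0.13  1.23 -0.13  2.06 -1.41] F [ 0.3  0.5 -0.4] w 0.0454
tcp lid frame [0.0385 0.0597 0.274 ] pos ang 98.0 r 0.2767 alpha 96.7
above stay [ 0.500641  -0.0845482  0.2      ] (array([ 0.185, -1.582, -0.04 ]), array([ 0.0374, -0.0019, -0.003 ]), np.float64(6.8))
```

View pics/t10.png

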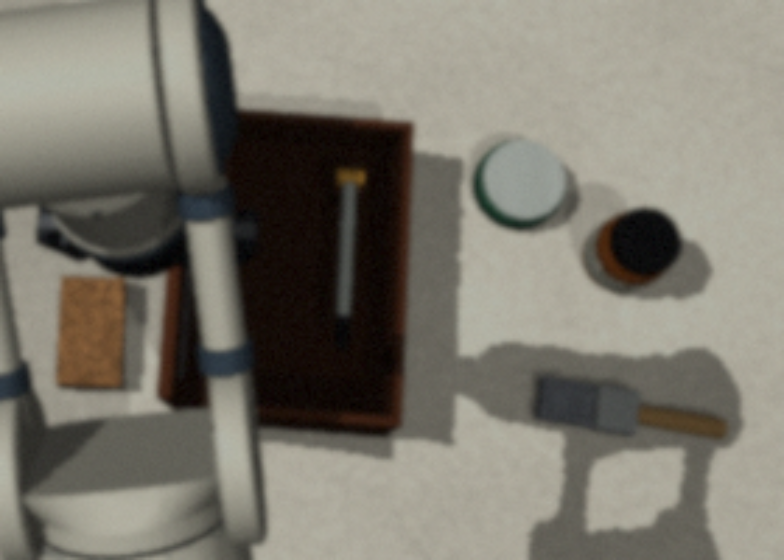

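The stay shows in the top crop, with its brass pivot at about (350,178) and black tip at about (343,335). Next I'll move the wrist camera over the box for a second view.

Call:
step_arm(plan=[{"xyz": [0.05,-0.3,0],"dr": [0.0374,-0.002,-0.003],"jaw": 120},{"xyz": [0.1,-0.6,0],"dr": [0.0374,-0.002,-0.003],"jaw": 120},{"xyz": [0.1,-0.9,0],"dr": [0.0374,-0.002,-0.003],"jaw": 120},{"xyz": [0.1,-1,0],"dr": [0.0374,-0.002,-0.003],"jaw": 120},{"xyz": [0.1,-1,0],"dr": [0.0374,-0.002,-0.003],"jaw": 120}])

```text
t: 12.25
ee_pos: [0.4917, -0.0276, 0.3581]
orientation: [-1.152, 1.249, 1.16]
wrist_force: [-0.3, -0.4, 0.4]
width: 0.0454
```

Call:
step_arm(plan=[{"xyz": [0,-0.3,0],"dr": [0,0,0],"jaw": 120},{"xyz": [0,-0.6,0],"dr": [0,0,0],"jaw": 120},{"xyz": [0,-0.6,0],"dr": [0,0,0],"jaw": 120},{"xyz": [0,-0.6,0],"dr": [0,0,0],"jaw": 120}])

```text
t: 12.65
ee_pos: [0.4918, -0.0868, 0.3576]
orientation: [-1.15, 1.249, 1.162]
wrist_force: [0.2, 1.1, 0.7]
width: 0.045
```

Run:
```python
from h import *
o=st(); lidinfo(o)
p,d=capture("wrist"); cv2.imwrite("pics/w11.png",p[:,:,::-1]); np.save("pics/w11.npy",d); np.save("pics/w11rgb.npy",p); np.savez("pics/w11o.npz",**o)
p,d=capture("top"); cv2.imwrite("pics/t11.png",cv2.resize(p[120:320,270:550,::-1],None,fx=2.8,fy=2.8))
```

```text
t 12.65 p [ 0.4918 -0.0868  0.3576] q [-0.24 -0.11  1.23 -0.    2.04 -1.74] F [0.2 1.1 0.7] w 0.045
tcp lid frame [-0.1208  0.0387  0.2676] pos ang 65.7 r 0.2936 alpha 90.0
```

View pics/w11.png

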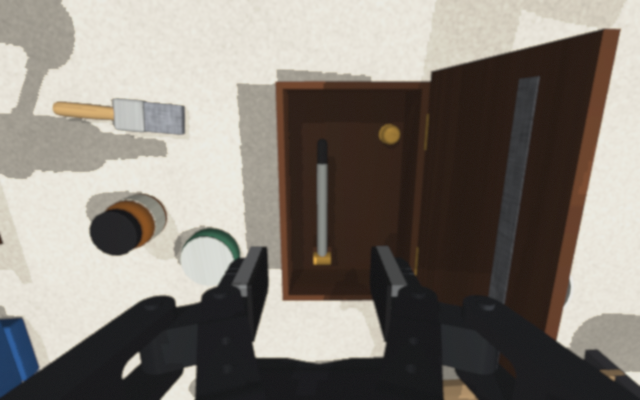

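Run:
```python
from h import *
o=dict(np.load("pics/w11o.npz")); d=np.load("pics/w11.npy"); c=wristcam(o); P=cloud(c,d)
for n,u,v in(("tip",322,146),("mid",322,190),("low",322,235),("pivot",322,259),("knob",389,133)): print(n,np.nanmedian(P[v-3:v+3,u-2:u+3].reshape(-1,3),0).round(4))
print("tip end on .068",onplane(c,[[322,140],[322,163],[322,258]],.068).round(4))
T=lambda x,y:[270+x/2.8,120+y/2.8]
print("top", onplane("top",[T(344,318),T(350,178)],.068).round(4))
print("expect piv",box(-.033,-.085,.068),"tip",box(-.033,.065,.068))
# triangulate boundary
def tri(a,b):
    (o1,d1),(o2,d2)=a,b; d1=d1[0]/np.linalg.norm(d1);d2=d2[0]/np.linalg.norm(d2)
    s=np.linalg.lstsq(np.c_[d1,-d2],o2-o1,rcond=None)[0]; p=o1+s[0]*d1;q=o2+s[1]*d2; return (p+q)/2,np.linalg.norm(p-q)
print(tri(rays(c,[322,163]),rays("top",T(344,318))),tri(rays(c,[322,258]),rays("top",T(350,178))))
```

```text
tip [ 0.4659 -0.0811  0.0768]
mid [ 0.5197 -0.0848  0.0748]
low [ 0.5789 -0.0889  0.0739]
pivot [ 0.6109 -0.0912  0.0754]
knob [0.4595 0.0067 0.0354]
tip end on .068 [[ 0.4602 -0.0806  0.068 ]
 [ 0.488  -0.0825  0.068 ]
 [ 0.614  -0.0914  0.068 ]]
top [[ 0.4871 -0.0853  0.068 ]
 [ 0.6138 -0.0935  0.068 ]]
expect piv [ 0.615342  -0.0927707  0.068    ] tip [ 0.465732  -0.0820457  0.068    ]
(array([ 0.48437658, -0.0825254 ,  0.08915787]), np.float64(0.0010227451977404493)) (array([ 0.61177393, -0.09193372,  0.07407062]), np.float64(0.0017057216549170064))
```

View pics/t11.png

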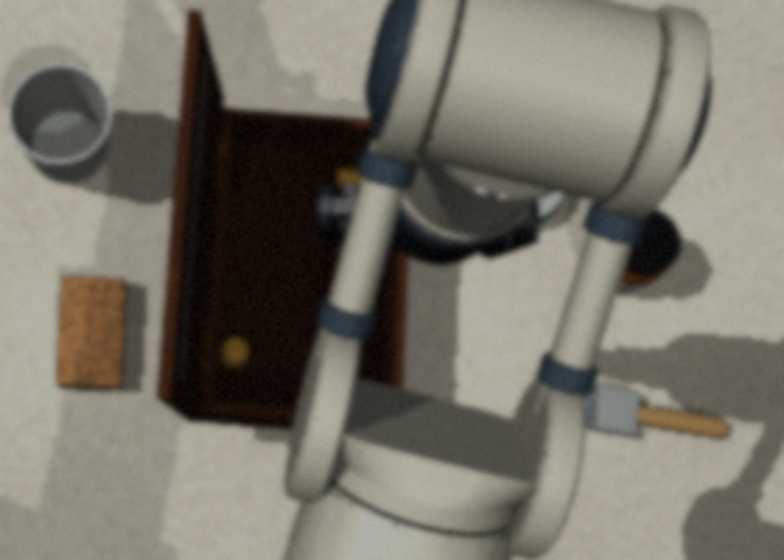

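The stay is where expected: axis z about 0.069, tip centre about (0.466, -0.082), pivot about (0.614, -0.092). I'll descend onto it 20 mm short of the tip.

Call:
step_arm(plan=[{"xyz": [-0.03,0.02,-0.3],"dr": [0,0,0],"jaw": 140},{"xyz": [-0.06,0.04,-0.6],"dr": [0,0,0],"jaw": 140},{"xyz": [-0.06,0.04,-0.9],"dr": [0,0,0],"jaw": 140},{"xyz": [-0.06,0.04,-1],"dr": [0,0,0],"jaw": 140},{"xyz": [-0.06,0.04,-1],"dr": [0,0,0],"jaw": 140}])

```text
t: 13.25
ee_pos: [0.4853, -0.0812, 0.2566]
orientation: [-1.151, 1.249, 1.165]
wrist_force: [-0.6, -0.8, 0.3]
width: 0.0385
```

Call:
step_arm(plan=[{"xyz": [0,0,-0.3],"dr": [0,0,0],"jaw": 140},{"xyz": [0,0,-0.6],"dr": [0,0,0],"jaw": 140},{"xyz": [0,0,-0.9],"dr": [0,0,0],"jaw": 140},{"xyz": [0,0,-1],"dr": [0,0,0],"jaw": 140},{"xyz": [0,0,-1],"dr": [0,0,0],"jaw": 140}])

```text
t: 13.75
ee_pos: [0.4853, -0.081, 0.1567]
orientation: [-1.151, 1.25, 1.166]
wrist_force: [-0.6, -0.3, 0.0]
width: 0.0383
```

Run:
```python
from h import *
o=st(); lidinfo(o); print(plan(o,[.4855,-.083,.0615],ori(np.pi/2,1)))
p,d=capture("wrist"); cv2.imwrite("pics/w12.png",p[:,:,::-1])
c=wristcam(o); P=cloud(c,d); np.save("pics/w12.npy",d)
```

```text
t 13.75 p [ 0.4853 -0.081   0.1567] q [-0.23 -0.19  1.66 -0.    1.69 -1.73] F [-0.6 -0.3  0. ] w 0.0383
tcp lid frame [-0.1155  0.0456  0.0667] pos ang 30.0 r 0.1334 alpha 90.0
(array([ 0.002, -0.02 , -0.952]), array([-0.0005, -0.0038, -0.0004]), np.float64(0.7))
```

View pics/w12.png

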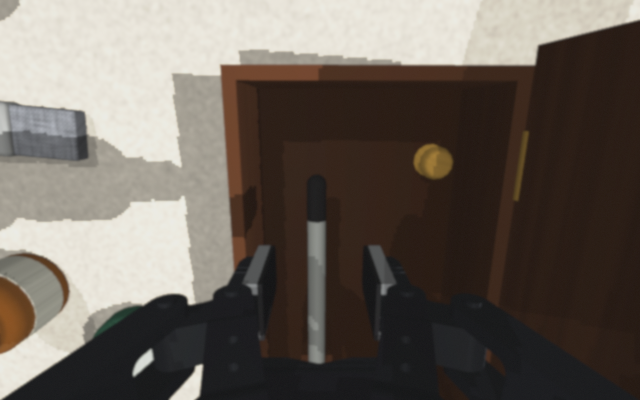

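Call:
step_arm(plan=[{"xyz": [0,-0.01,-0.2],"dr": [0,0,0],"jaw": 140},{"xyz": [0,-0.01,-0.4],"dr": [0,0,0],"jaw": 140},{"xyz": [0,-0.01,-0.6],"dr": [0,0,0],"jaw": 140},{"xyz": [0,-0.01,-0.8],"dr": [0,0,0],"jaw": 140},{"xyz": [0,-0.01,-0.95],"dr": [0,0,0],"jaw": 140},{"xyz": [0,-0.01,-0.95],"dr": [0,0,0],"jaw": 140}])

```text
t: 14.4
ee_pos: [0.4856, -0.082, 0.0627]
orientation: [-1.151, 1.249, 1.166]
wrist_force: [-0.5, -0.1, -0.2]
width: 0.0383
```

Call:
step_arm(plan=[{"xyz": [0,0,0],"dr": [0,0,0],"jaw": 180},{"xyz": [0,0,0],"dr": [0,0,0],"jaw": 210},{"xyz": [0,0,0],"dr": [0,0,0],"jaw": 230},{"xyz": [0,0,0],"dr": [0,0,0],"jaw": 255},{"xyz": [0,0,0],"dr": [0,0,0],"jaw": 255},{"xyz": [0,0,0],"dr": [0,0,0],"jaw": 255}])

```text
t: 15.0
ee_pos: [0.4864, -0.0826, 0.0635]
orientation: [-1.153, 1.248, 1.163]
wrist_force: [3.1, -4.6, 1.4]
width: 0.0098
```

Run:
```python
from h import *
o=st(); 
piv=np.array([.6148,-.0927,.069])
R=Ro.from_rotvec(o['orientation']).as_matrix(); g=o['ee_pos']-.008*R[:,0]; v=g-piv
rad=np.hypot(v@ey,v[2]);f0=np.arctan2(v[2],v@ey); print(rad,f0)
for ph in range(6,100,6):
    w=ey*rad*np.cos(f0+np.radians(ph))+ez*rad*np.sin(f0+np.radians(ph)); w0=ey*(v@ey)+ez*v[2]
    print(ph,((w-w0)/.1).round(3).tolist())
```

```text
t 15.0 p [ 0.4864 -0.0826  0.0635] q [-0.24 -0.15  1.79 -0.    1.52 -1.74] F [ 3.1 -4.6  1.4] w 0.0098
0.12869936934059314 0.01913102163981064
6 [0.01, -0.001, 0.134]
12 [0.033, -0.002, 0.267]
18 [0.07, -0.005, 0.396]
24 [0.121, -0.009, 0.521]
30 [0.184, -0.013, 0.64]
36 [0.26, -0.019, 0.752]
42 [0.346, -0.025, 0.855]
48 [0.443, -0.032, 0.948]
54 [0.549, -0.039, 1.031]
60 [0.663, -0.048, 1.102]
66 [0.784, -0.056, 1.161]
72 [0.91, -0.065, 1.207]
78 [1.041, -0.075, 1.239]
84 [1.174, -0.084, 1.258]
90 [1.308, -0.094, 1.262]
96 [1.442, -0.103, 1.253]
```

Call:
step_arm(plan=[{"xyz": [0.01,0,0.13],"dr": [0,0,0],"jaw": 255},{"xyz": [0.033,0,0.267],"dr": [0,0,0],"jaw": 255},{"xyz": [0.07,-0.005,0.396],"dr": [0,0,0],"jaw": 255},{"xyz": [0.12,-0.01,0.52],"dr": [0,0,0],"jaw": 255},{"xyz": [0.184,-0.013,0.64],"dr": [0,0,0],"jaw": 255},{"xyz": [0.184,-0.013,0.64],"dr": [0,0,0],"jaw": 255}])

```text
t: 15.6
ee_pos: [0.5053, -0.084, 0.1288]
orientation: [-1.153, 1.248, 1.163]
wrist_force: [-1.1, -2.4, -2.6]
width: 0.0099
```

Run:
```python
from h import *
o=st(); print(o['ft_torque'])
p,d=capture("wrist"); cv2.imwrite("pics/w13.png",p[:,:,::-1])
p,d=capture("scene"); cv2.imwrite("pics/s13.png",cv2.resize(p[80:270,160:420,::-1],None,fx=2.8,fy=2.8))
```

```text
t 15.6 p [ 0.5053 -0.084   0.1288] q [-0.23 -0.13  1.65 -0.    1.63 -1.73] F [-1.1 -2.4 -2.6] w 0.0099
[-0.46510515  0.54647999  0.00398478]
```

View pics/w13.png

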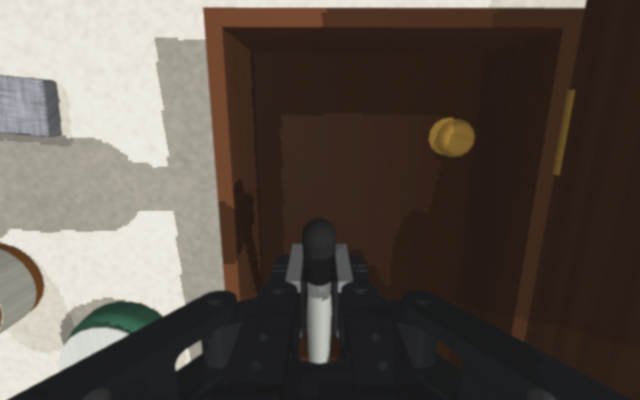

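View pics/s13.png

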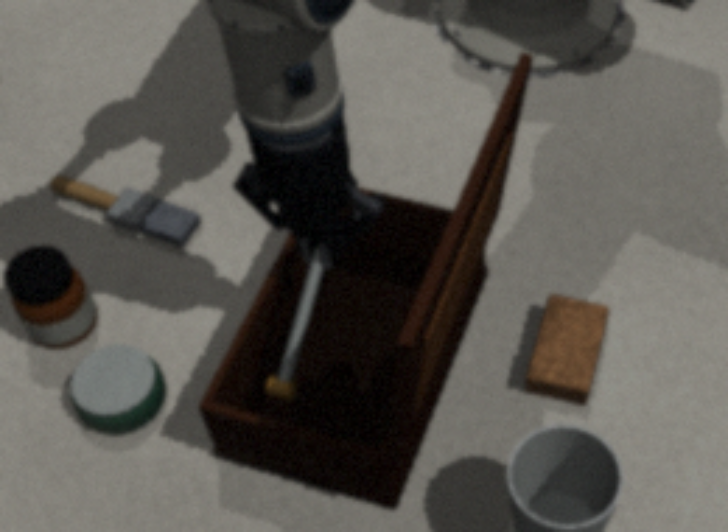

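Call:
step_arm(plan=[{"xyz": [0.076,-0.006,0.112],"dr": [0,0,0],"jaw": 255},{"xyz": [0.162,-0.012,0.215],"dr": [0,0,0],"jaw": 255},{"xyz": [0.259,-0.019,0.308],"dr": [0,0,0],"jaw": 255},{"xyz": [0.365,-0.026,0.391],"dr": [0,0,0],"jaw": 255},{"xyz": [0.479,-0.035,0.462],"dr": [0,0,0],"jaw": 255},{"xyz": [0.6,-0.043,0.521],"dr": [0,0,0],"jaw": 255},{"xyz": [0.726,-0.052,0.567],"dr": [0,0,0],"jaw": 255},{"xyz": [0.726,-0.052,0.567],"dr": [0,0,0],"jaw": 255}])

```text
t: 16.5
ee_pos: [0.5781, -0.0885, 0.1843]
orientation: [-1.153, 1.247, 1.164]
wrist_force: [0.7, -0.5, -0.5]
width: -0.0001
```

Run:
```python
from h import *
o=st(); print(o['ft_torque'])
p,d=capture("wrist"); cv2.imwrite("pics/w14.png",p[:,:,::-1])
p,d=capture("scene"); cv2.imwrite("pics/s14.png",cv2.resize(p[80:270,160:420,::-1],None,fx=2.8,fy=2.8))
```

```text
t 16.5 p [ 0.5781 -0.0885  0.1843] q [-0.21  0.05  1.37 -0.    1.72 -1.71] F [ 0.7 -0.5 -0.5] w -0.0001
[ 0.04703523  0.03983971 -0.05745434]
```

View pics/w14.png

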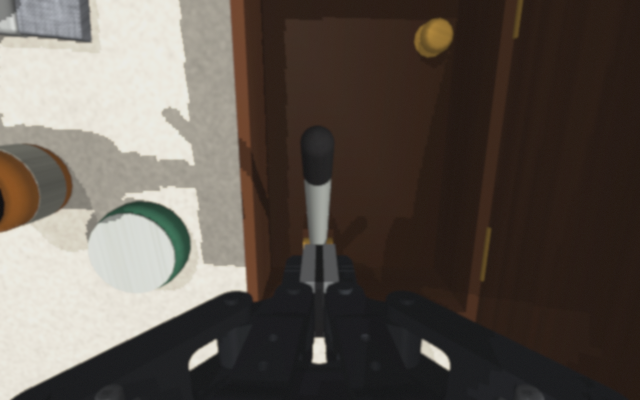

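View pics/s14.png

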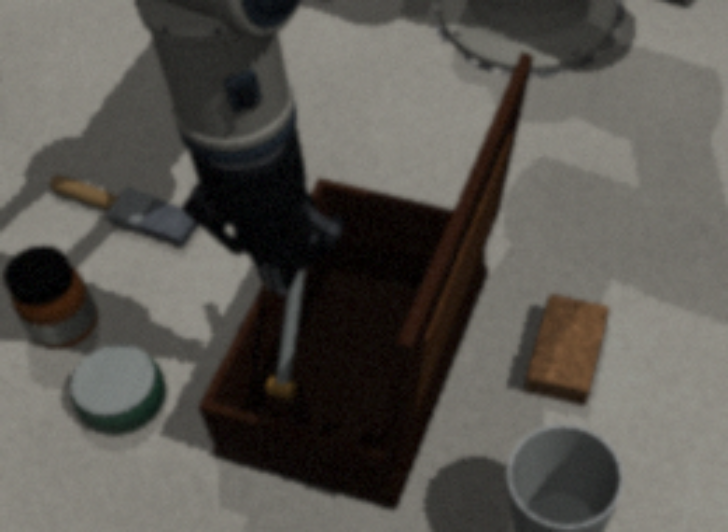

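The rod slipped out of the pads and stayed part-way up, with its black tip at (317,140) in the wrist view. I'll measure its angle, then push it from the robot's side with the shut fingers.

Run:
```python
from h import *
o=st(); p,d=capture("wrist"); P=cloud(wristcam(o),d)
piv=np.array([.6148,-.0927,.069])
for v in (140,160,175,200,220):
    q=np.nanmedian(P[v-2:v+3,314:320].reshape(-1,3),0); print(v,q.round(4),"ang",np.degrees(np.arctan2(q[2]-piv[2],(q-piv)@ey)).round(1),"r",np.hypot(q[2]-piv[2],(q-piv)@ey).round(3))
```

```text
t 16.6 p [ 0.5768 -0.0886  0.1837] q [-0.21  0.05  1.37 -0.    1.72 -1.71] F [-1.1 -0.6 -0.6] w 0.0001
140 [ 0.5204 -0.0855  0.1928] ang 52.6 r 0.156
160 [ 0.5277 -0.086   0.1914] ang 54.5 r 0.15
175 [ 0.5348 -0.0867  0.1825] ang 54.7 r 0.139
200 [ 0.5504 -0.0878  0.161 ] ang 54.9 r 0.112
220 [ 0.5673 -0.0892  0.1387] ang 55.6 r 0.084
```

Call:
step_arm(plan=[{"xyz": [0,0,0.3],"dr": [0,0,0],"jaw": 255},{"xyz": [0,0,0.6],"dr": [0,0,0],"jaw": 255},{"xyz": [-0.2,0.01,0.8],"dr": [0,0,0],"jaw": 255},{"xyz": [-0.5,0.03,0.8],"dr": [0,0,0],"jaw": 255},{"xyz": [-0.8,0.05,0.8],"dr": [0,0,0],"jaw": 255},{"xyz": [-1,0.06,0.8],"dr": [0,0,0],"jaw": 255},{"xyz": [-1,0.06,0.8],"dr": [0,0,0],"jaw": 255}])

```text
t: 17.35
ee_pos: [0.4747, -0.0824, 0.2644]
orientation: [-1.153, 1.248, 1.164]
wrist_force: [-0.5, -0.2, -0.4]
width: -0.0002
```

Call:
step_arm(plan=[{"xyz": [-0.05,0,-0.2],"dr": [0,0,0],"jaw": 255},{"xyz": [-0.1,0,-0.4],"dr": [0,0,0],"jaw": 255},{"xyz": [-0.1,0,-0.6],"dr": [0,0,0],"jaw": 255},{"xyz": [-0.1,0,-0.78],"dr": [0,0,0],"jaw": 255},{"xyz": [-0.1,0,-0.78],"dr": [0,0,0],"jaw": 255}])

```text
t: 17.85
ee_pos: [0.4637, -0.082, 0.1831]
orientation: [-1.149, 1.251, 1.168]
wrist_force: [0.3, -0.7, -0.2]
width: 0.0001
```

Run:
```python
from h import *
o=st(); print(-.0927+(o['ee_pos'][0]-.6148)*-.0717)
p,d=capture("wrist"); cv2.imwrite("pics/w15.png",p[:,:,::-1])
p,d=capture("scene"); cv2.imwrite("pics/s15.png",cv2.resize(p[80:270,160:420,::-1],None,fx=2.8,fy=2.8))
```

```text
t 17.85 p [ 0.4637 -0.082   0.1831] q [-0.25 -0.25  1.66 -0.    1.75 -1.75] F [ 0.3 -0.7 -0.2] w 0.0001
-0.08186521937939789
```

View pics/s15.png

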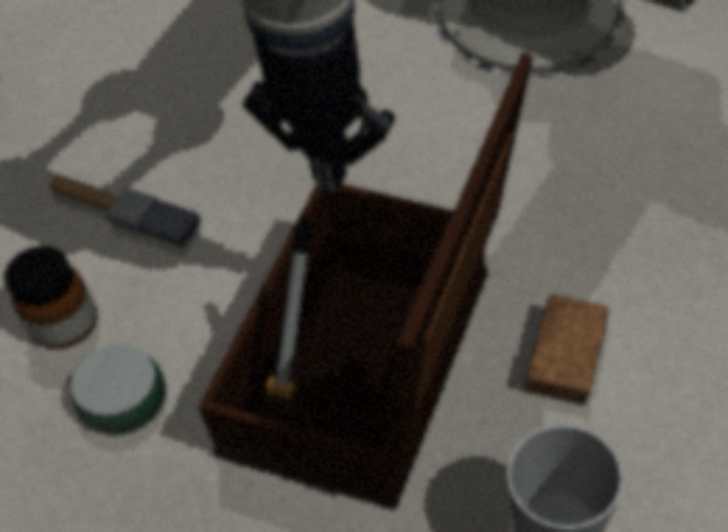

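Call:
step_arm(plan=[{"xyz": [0.15,-0.01,0],"dr": [0,0,0],"jaw": 255},{"xyz": [0.3,-0.02,0],"dr": [0,0,0],"jaw": 255},{"xyz": [0.45,-0.03,0],"dr": [0,0,0],"jaw": 255},{"xyz": [0.6,-0.04,0],"dr": [0,0,0],"jaw": 255},{"xyz": [0.75,-0.055,0],"dr": [0,0,0],"jaw": 255},{"xyz": [0.9,-0.065,0],"dr": [0,0,0],"jaw": 255},{"xyz": [1,-0.07,0],"dr": [0,0,0],"jaw": 255},{"xyz": [1,-0.07,0],"dr": [0,0,0],"jaw": 255}])

```text
t: 18.75
ee_pos: [0.5659, -0.0893, 0.187]
orientation: [-1.153, 1.248, 1.164]
wrist_force: [-1.0, -0.1, 0.1]
width: 0.0
```

Call:
step_arm(plan=[{"xyz": [0.1,-0.01,0],"dr": [0,0,0],"jaw": 255},{"xyz": [0.2,-0.015,0],"dr": [0,0,0],"jaw": 255},{"xyz": [0.3,-0.02,0],"dr": [0,0,0],"jaw": 255},{"xyz": [0.4,-0.025,0],"dr": [0,0,0],"jaw": 255},{"xyz": [0.4,-0.025,0],"dr": [0,0,0],"jaw": 255}])

```text
t: 19.25
ee_pos: [0.6067, -0.0918, 0.1865]
orientation: [-1.153, 1.248, 1.164]
wrist_force: [-0.1, -0.1, 0.2]
width: 0.0
```

Run:
```python
from h import *
o=st(); print(-.0927+(o['ee_pos'][0]-.6148)*-.0717)
p,d=capture("wrist"); cv2.imwrite("pics/w16.png",p[:,:,::-1])
p,d=capture("scene"); cv2.imwrite("pics/s16.png",cv2.resize(p[80:270,160:420,::-1],None,fx=2.8,fy=2.8))
```

```text
t 19.25 p [ 0.6067 -0.0918  0.1865] q [-0.21  0.13  1.29 -0.    1.73 -1.71] F [-0.1 -0.1  0.2] w 0.0
-0.09212236675414578
```

View pics/s16.png

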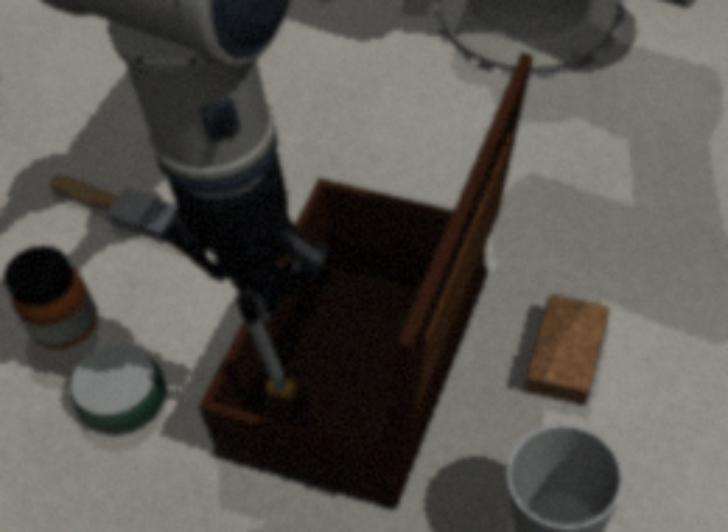

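View pics/w16.png

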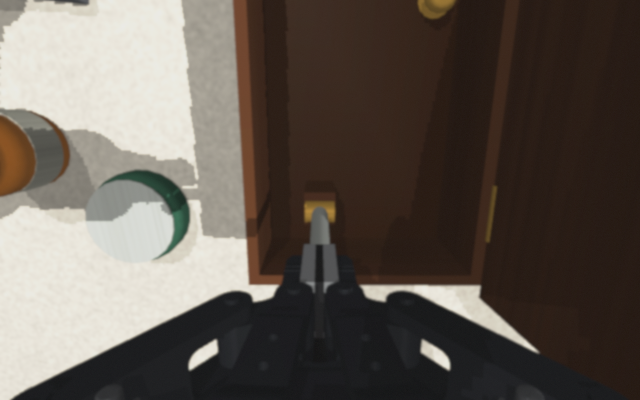

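Call:
step_arm(plan=[{"xyz": [0.04,-0.003,0],"dr": [0,0,0],"jaw": 255},{"xyz": [0.08,-0.006,0],"dr": [0,0,0],"jaw": 255},{"xyz": [0.08,-0.006,0],"dr": [0,0,0],"jaw": 255}])

```text
t: 19.65
ee_pos: [0.6139, -0.0924, 0.1866]
orientation: [-1.152, 1.248, 1.165]
wrist_force: [-0.8, -0.3, 0.2]
width: -0.0001
```

Call:
step_arm(plan=[{"xyz": [0.04,-0.003,0],"dr": [0,0,0],"jaw": 255},{"xyz": [0.04,-0.003,0],"dr": [0,0,0],"jaw": 255}])

```text
t: 19.85
ee_pos: [0.615, -0.0925, 0.1865]
orientation: [-1.148, 1.254, 1.171]
wrist_force: [-14.5, 0.3, 4.2]
width: 0.0003
```

Call:
step_arm(plan=[{"xyz": [0.04,-0.003,0],"dr": [0,0,0],"jaw": 255},{"xyz": [0.04,-0.003,0],"dr": [0,0,0],"jaw": 255}])

```text
t: 20.05
ee_pos: [0.6153, -0.0925, 0.1866]
orientation: [-1.142, 1.261, 1.179]
wrist_force: [-19.7, 1.9, 6.1]
width: 0.0001
```

The force jumped to about 15-20 N at x = 0.615, and I predicted 0.614 for the stop, so the stay is fully up. Backing off.

Call:
step_arm(plan=[{"xyz": [-0.2,0.01,0],"dr": [0,0,0],"jaw": 255},{"xyz": [-0.4,0.03,0.1],"dr": [0,0,0],"jaw": 255},{"xyz": [-0.7,0.05,0.4],"dr": [0,0,0],"jaw": 200},{"xyz": [-1,0.2,0.8],"dr": [0,0,0],"jaw": 120},{"xyz": [-1,0.4,1],"dr": [0,0,0],"jaw": 120},{"xyz": [-1,0.4,1],"dr": [0,0,0],"jaw": 120}])

```text
t: 20.65
ee_pos: [0.5158, -0.0511, 0.2922]
orientation: [-1.148, 1.254, 1.173]
wrist_force: [0.3, -0.5, -0.3]
width: 0.0451
```

Run:
```python
from h import *
o=st(); lidinfo(o)
p,d=capture("wrist"); cv2.imwrite("pics/w17.png",p[:,:,::-1])
p,d=capture("scene"); cv2.imwrite("pics/s17.png",cv2.resize(p[80:270,160:420,::-1],None,fx=2.8,fy=2.8)); np.save("pics/s17.npy",d)
th=np.radians(97.4); 
def tgt(r):
    u=-np.cos(th)*ex+np.sin(th)*ez; n=np.sin(th)*ex+np.cos(th)*ez; return H+u*r+n*.005+.06*ey
R=ori(th,1)
for r in (.3,.18): print(r,tgt(r).round(4),plan(o,tgt(r),R))
```

```text
t 20.65 p [ 0.5158 -0.0511  0.2922] q [-0.16 -0.1   1.33 -0.    1.93 -1.67] F [ 0.3 -0.5 -0.3] w 0.0451
tcp lid frame [-0.0836  0.0173  0.2022] pos ang 67.5 r 0.2188 alpha 90.0
0.3 [0.4823 0.0788 0.3869] (array([-0.335,  1.299,  0.947]), array([-0.0417, -0.0031, -0.0004]), np.float64(7.5))
0.18 [0.4812 0.0634 0.2679] (array([-0.346,  1.145, -0.243]), array([-0.0417, -0.0031, -0.0004]), np.float64(7.5))
```

View pics/s17.png

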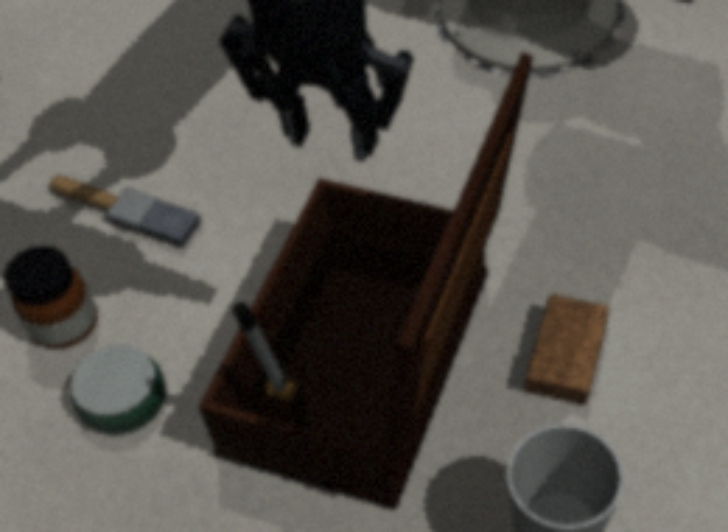

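View pics/w17.png

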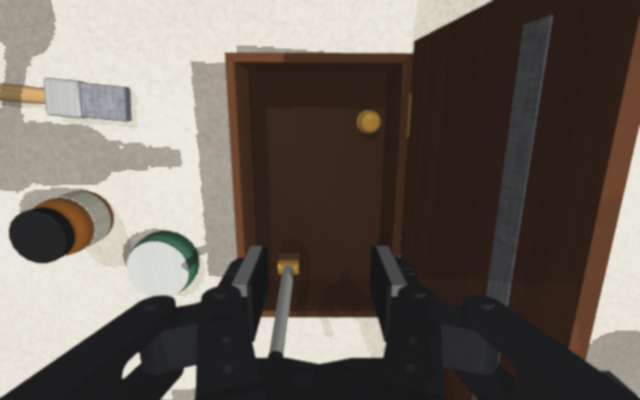

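Call:
step_arm(plan=[{"xyz": [-0.1,0,0.3],"dr": [-0.01,0,0],"jaw": 120},{"xyz": [-0.2,0.05,0.6],"dr": [-0.02,-0.002,0],"jaw": 120},{"xyz": [-0.3,0.2,0.95],"dr": [-0.03,-0.003,0],"jaw": 120},{"xyz": [-0.33,0.5,0.95],"dr": [-0.0417,-0.003,0],"jaw": 120},{"xyz": [-0.33,0.8,0.95],"dr": [-0.0417,-0.003,0],"jaw": 120},{"xyz": [-0.33,1,0.95],"dr": [-0.0417,-0.003,0],"jaw": 120},{"xyz": [-0.33,1,0.95],"dr": [-0.0417,-0.003,0],"jaw": 120}])

```text
t: 21.45
ee_pos: [0.4831, 0.0491, 0.3795]
orientation: [-1.244, 1.348, 1.106]
wrist_force: [0.1, -0.8, -0.5]
width: 0.0451
```

Call:
step_arm(plan=[{"xyz": [0,0.15,0],"dr": [0,0,0],"jaw": 120},{"xyz": [0,0.3,0],"dr": [0,0,0],"jaw": 120},{"xyz": [0,0.3,0],"dr": [0,0,0],"jaw": 120}])

```text
t: 21.75
ee_pos: [0.4835, 0.0797, 0.378]
orientation: [-1.244, 1.349, 1.109]
wrist_force: [-0.1, 0.6, -0.4]
width: 0.0453
```

Run:
```python
from h import *
o=st(); lidinfo(o)
p,d=capture("wrist"); cv2.imwrite("pics/w18.png",p[:,:,::-1])
# stay angle from scene view
u=lambda x,y:[160+x/2.8,80+y/2.8]
oo,dd=rays("scene",[u(280,385),u(243,310)])
for d1 in dd:
    s=((C-.033*ex-oo)@ex)/(d1@ex); q=oo+s*d1; print("stay pt box y,z",((q-C)@ey).round(4),q[2].round(4))
th=np.radians(97.4)
def tgt(r):
    u=-np.cos(th)*ex+np.sin(th)*ez; n=np.sin(th)*ex+np.cos(th)*ez; return H+u*r+n*.005+.06*ey
for r in (.24,.18): print(r,plan(o,tgt(r),ori(th,1)))
```

```text
t 21.75 p [0.4835 0.0797 0.378 ] q [ 0.18 -0.09  1.17 -0.14  2.1  -1.4 ] F [-0.1  0.6 -0.4] w 0.0453
tcp lid frame [0.0446 0.0589 0.288 ] pos ang 98.8 r 0.2914 alpha 97.5
stay pt box y,z -0.0827 0.0713
stay pt box y,z -0.1011 0.2104
0.24 (array([-0.018, -0.086, -0.506]), array([ 0.0001, -0.0046, -0.0011]), np.float64(0.9))
0.18 (array([-0.023, -0.163, -1.101]), array([ 0.0001, -0.0046, -0.0011]), np.float64(0.9))
```

View pics/w18.png

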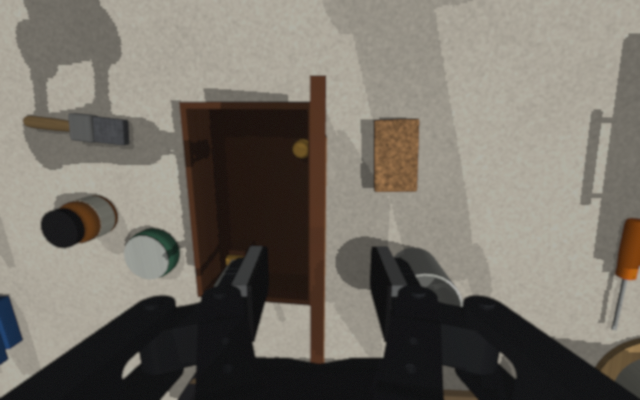

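Call:
step_arm(plan=[{"xyz": [-0.01,-0.05,-0.25],"dr": [0,-0.003,0],"jaw": 120},{"xyz": [-0.02,-0.09,-0.5],"dr": [0,-0.0046,-0.001],"jaw": 120},{"xyz": [-0.02,-0.12,-0.75],"dr": [0,-0.0046,-0.001],"jaw": 120},{"xyz": [-0.02,-0.15,-1],"dr": [0,-0.0046,-0.001],"jaw": 120},{"xyz": [-0.02,-0.15,-1],"dr": [0,-0.0046,-0.001],"jaw": 120}])

```text
t: 22.3
ee_pos: [0.4804, 0.0628, 0.2744]
orientation: [-1.245, 1.346, 1.098]
wrist_force: [0.4, -0.6, -0.5]
width: 0.0451
```

Call:
step_arm(plan=[{"xyz": [0,-0.013,-0.1],"dr": [0,0,0],"jaw": 150},{"xyz": [0,-0.013,-0.1],"dr": [0,0,0],"jaw": 180},{"xyz": [0,-0.013,-0.1],"dr": [0,0,0],"jaw": 200},{"xyz": [0,-0.013,-0.1],"dr": [0,0,0],"jaw": 210},{"xyz": [0,-0.013,-0.1],"dr": [0,0,0],"jaw": 212},{"xyz": [0,-0.013,-0.1],"dr": [0,0,0],"jaw": 212}])

```text
t: 22.9
ee_pos: [0.4806, 0.0616, 0.2651]
orientation: [-1.245, 1.345, 1.097]
wrist_force: [0.1, -0.2, 0.8]
width: 0.0145
```

Run:
```python
from h import *
o=st(); lidinfo(o); arc(o,[-2,-5,-8,-11,-14,-17,-20,-23,-26,-28])
p,d=capture("wrist"); cv2.imwrite("pics/w19.png",p[:,:,::-1])
```

```text
t 22.9 p [0.4806 0.0616 0.2651] q [ 0.14 -0.18  1.46 -0.13  1.89 -1.4 ] F [ 0.1 -0.2  0.8] w 0.0145
tcp lid frame [0.0263 0.0605 0.1751] pos ang 98.6 r 0.177 alpha 97.5
-2 [-0.004, -0.061, 0.008] [0.0111, -0.0008, -0.0]
-5 [-0.011, -0.153, 0.016] [0.0277, -0.002, -0.0]
-8 [-0.018, -0.246, 0.02] [0.0443, -0.0032, -0.0]
-11 [-0.024, -0.338, 0.018] [0.061, -0.0044, -0.0]
-14 [-0.031, -0.43, 0.012] [0.0776, -0.0056, -0.0]
-17 [-0.037, -0.522, 0.001] [0.0942, -0.0068, -0.0]
-20 [-0.044, -0.613, -0.015] [0.1108, -0.0079, -0.0]
-23 [-0.05, -0.703, -0.036] [0.1274, -0.0091, -0.0]
-26 [-0.057, -0.792, -0.062] [0.1441, -0.0103, -0.0]
-28 [-0.061, -0.851, -0.081] [0.1552, -0.0111, -0.0]
```

View pics/w19.png

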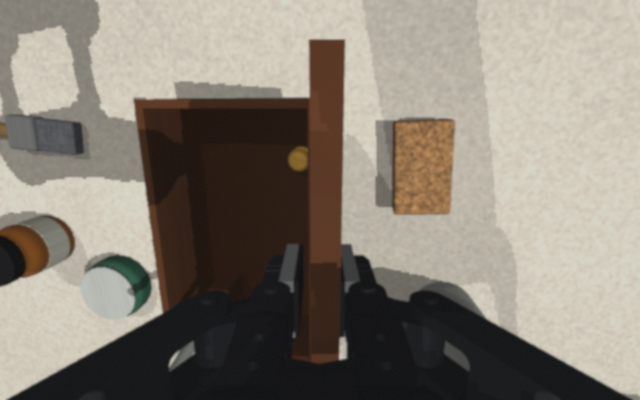

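The board is captive between the pads again. Bringing it forward slowly.

Call:
step_arm(plan=[{"xyz": [-0.004,-0.061,0.008],"dr": [0.0111,-0.0008,0],"jaw": 212},{"xyz": [-0.011,-0.153,0.016],"dr": [0.0277,-0.002,0],"jaw": 212},{"xyz": [-0.018,-0.246,0.02],"dr": [0.0443,-0.0032,0],"jaw": 212},{"xyz": [-0.024,-0.338,0.018],"dr": [0.061,-0.0044,0],"jaw": 212},{"xyz": [-0.031,-0.43,0.012],"dr": [0.0776,-0.0056,0],"jaw": 212},{"xyz": [-0.037,-0.522,0.001],"dr": [0.0942,-0.0068,0],"jaw": 212},{"xyz": [-0.044,-0.613,-0.015],"dr": [0.1108,-0.0079,0],"jaw": 212},{"xyz": [-0.044,-0.613,-0.015],"dr": [0.1108,-0.0079,0],"jaw": 212}])

```text
t: 23.75
ee_pos: [0.476, -0.0015, 0.2628]
orientation: [-0.995, 1.081, 1.249]
wrist_force: [0.3, -0.4, 0.1]
width: 0.0149
```

Run:
```python
from h import *
o=st(); lidinfo(o); arc(o,[-3,-6,-9,-12,-15,-18,-20,-22,-24,-26,-28,-30])
p,d=capture("wrist"); cv2.imwrite("pics/w20.png",p[:,:,::-1])
```

```text
t 23.75 p [ 0.476  -0.0015  0.2628] q [-0.22 -0.23  1.52  0.23  1.89 -1.65] F [ 0.3 -0.4  0.1] w 0.0149
tcp lid frame [-0.037   0.0606  0.1728] pos ang 77.9 r 0.1767 alpha 77.5
-3 [-0.006, -0.09, -0.022] [0.0166, -0.0012, -0.0]
-6 [-0.013, -0.178, -0.048] [0.0332, -0.0024, -0.0]
-9 [-0.019, -0.265, -0.079] [0.0499, -0.0036, -0.0]
-12 [-0.025, -0.35, -0.115] [0.0665, -0.0048, -0.0]
-15 [-0.031, -0.434, -0.155] [0.0831, -0.006, -0.0]
-18 [-0.037, -0.515, -0.199] [0.0997, -0.0072, -0.0]
-20 [-0.041, -0.567, -0.231] [0.1108, -0.0079, -0.0]
-22 [-0.044, -0.619, -0.264] [0.1219, -0.0087, -0.0]
-24 [-0.048, -0.669, -0.3] [0.133, -0.0095, -0.0]
-26 [-0.051, -0.718, -0.337] [0.1441, -0.0103, -0.0]
-28 [-0.055, -0.766, -0.376] [0.1552, -0.0111, -0.0]
-30 [-0.058, -0.812, -0.416] [0.1662, -0.0119, -0.0]
```

View pics/w20.png

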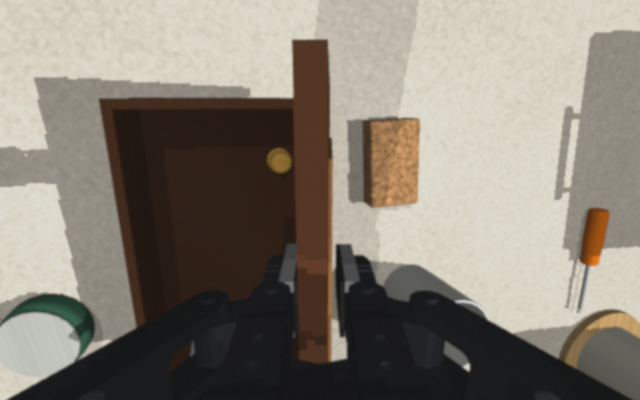

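Call:
step_arm(plan=[{"xyz": [-0.006,-0.09,-0.022],"dr": [0.0166,-0.0012,0],"jaw": 212},{"xyz": [-0.013,-0.178,-0.048],"dr": [0.0332,-0.0024,0],"jaw": 212},{"xyz": [-0.019,-0.265,-0.079],"dr": [0.0499,-0.0036,0],"jaw": 212},{"xyz": [-0.025,-0.35,-0.115],"dr": [0.0665,-0.0048,0],"jaw": 212},{"xyz": [-0.031,-0.434,-0.155],"dr": [0.0831,-0.006,0],"jaw": 212},{"xyz": [-0.037,-0.515,-0.199],"dr": [0.0997,-0.0072,0],"jaw": 212},{"xyz": [-0.041,-0.567,-0.231],"dr": [0.1108,-0.0079,0],"jaw": 212},{"xyz": [-0.044,-0.619,-0.264],"dr": [0.1219,-0.0087,0],"jaw": 212}])

```text
t: 24.6
ee_pos: [0.4717, -0.0625, 0.2366]
orientation: [-0.717, 0.78, 1.375]
wrist_force: [-0.4, -0.4, -0.8]
width: 0.0143
```

Run:
```python
from h import *
o=st(); lidinfo(o); arc(o,[-1,-2,-3,-4,-5,-6,-7,-8])
p,d=capture("wrist"); cv2.imwrite("pics/w21.png",p[:,:,::-1])
p,d=capture("scene"); cv2.imwrite("pics/s21.png",cv2.resize(p[80:270,160:420,::-1],None,fx=2.8,fy=2.8))
```

```text
t 24.6 p [ 0.4717 -0.0625  0.2366] q [-0.56 -0.12  1.55  0.57  1.96 -1.9 ] F [-0.4 -0.4 -0.8] w 0.0143
tcp lid frame [-0.0981  0.0605  0.1466] pos ang 56.2 r 0.1763 alpha 55.5
-1 [-0.002, -0.025, -0.017] [0.0055, -0.0004, -0.0]
-2 [-0.004, -0.05, -0.035] [0.0111, -0.0008, -0.0]
-3 [-0.005, -0.075, -0.053] [0.0166, -0.0012, -0.0]
-4 [-0.007, -0.1, -0.072] [0.0222, -0.0016, -0.0]
-5 [-0.009, -0.124, -0.091] [0.0277, -0.002, -0.0]
-6 [-0.011, -0.147, -0.111] [0.0332, -0.0024, -0.0]
-7 [-0.012, -0.171, -0.13] [0.0388, -0.0028, -0.0]
-8 [-0.014, -0.194, -0.151] [0.0443, -0.0032, -0.0]
```

View pics/w21.png

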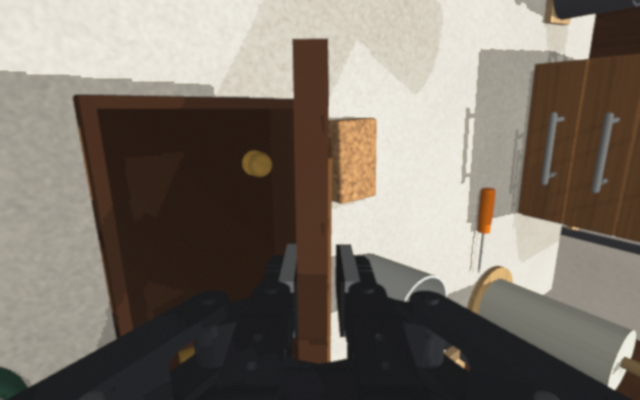

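View pics/s21.png

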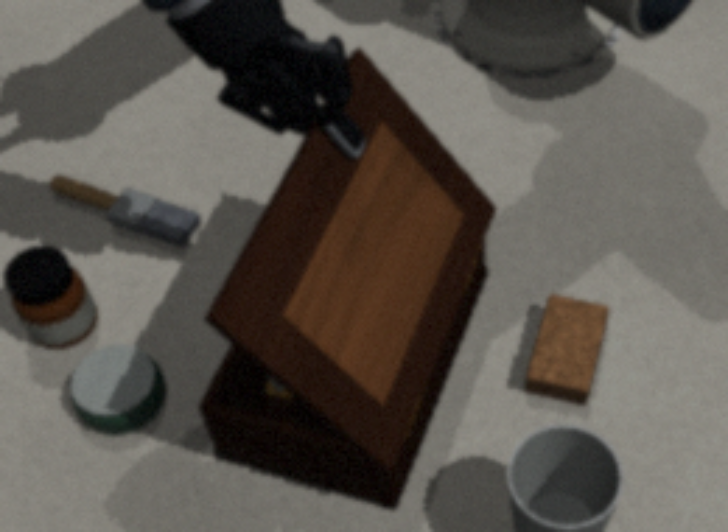

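Call:
step_arm(plan=[{"xyz": [-0.002,-0.025,-0.017],"dr": [0.0055,-0.0004,0],"jaw": 212},{"xyz": [-0.004,-0.05,-0.035],"dr": [0.0111,-0.0008,0],"jaw": 212},{"xyz": [-0.005,-0.075,-0.053],"dr": [0.0166,-0.0012,0],"jaw": 212},{"xyz": [-0.007,-0.1,-0.072],"dr": [0.0222,-0.0016,0],"jaw": 212},{"xyz": [-0.009,-0.124,-0.091],"dr": [0.0277,-0.002,0],"jaw": 212},{"xyz": [-0.011,-0.147,-0.111],"dr": [0.0332,-0.0024,0],"jaw": 212},{"xyz": [-0.011,-0.147,-0.111],"dr": [0.0332,-0.0024,0],"jaw": 212},{"xyz": [-0.011,-0.147,-0.111],"dr": [0.0332,-0.0024,0],"jaw": 212}])

```text
t: 25.5
ee_pos: [0.4703, -0.0774, 0.2246]
orientation: [-0.637, 0.697, 1.403]
wrist_force: [-0.2, 4.2, 1.7]
width: 0.0146
```

Run:
```python
from h import *
o=st(); lidinfo(o); arc(o,[-1,-2,-3])
p,d=capture("wrist"); cv2.imwrite("pics/w22.png",p[:,:,::-1])
```

```text
t 25.5 p [ 0.4703 -0.0774  0.2246] q [-0.63 -0.06  1.56  0.64  1.99 -1.96] F [-0.2  4.2  1.7] w 0.0146
tcp lid frame [-0.113   0.0607  0.1346] pos ang 50.0 r 0.1758 alpha 49.4
-1 [-0.002, -0.023, -0.02] [0.0055, -0.0004, -0.0]
-2 [-0.003, -0.046, -0.04] [0.0111, -0.0008, -0.0]
-3 [-0.005, -0.069, -0.061] [0.0166, -0.0012, -0.0]
```

View pics/w22.png

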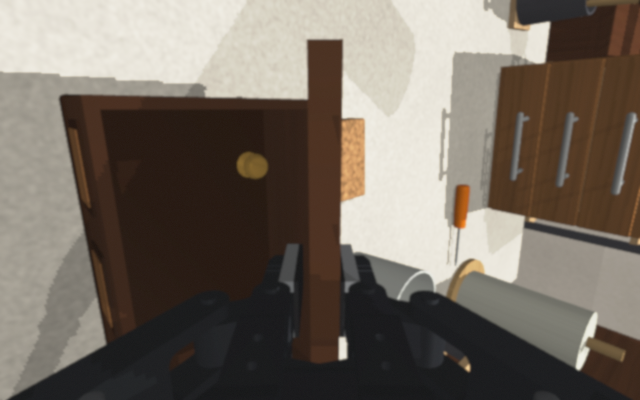

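The gap has moved to the lower (left) pad and there is a light 4.5 N on the upper one, so the lid is resting on the stay. I'll ease back and open the jaws.

Call:
step_arm(plan=[{"xyz": [0.001,0.018,0.014],"dr": [-0.004,0.0003,0],"jaw": 212},{"xyz": [0.001,0.018,0.014],"dr": [-0.004,0.0003,0],"jaw": 200},{"xyz": [0.001,0.018,0.014],"dr": [-0.004,0.0003,0],"jaw": 180},{"xyz": [0.001,0.018,0.014],"dr": [-0.004,0.0003,0],"jaw": 150},{"xyz": [0.001,0.018,0.014],"dr": [-0.004,0.0003,0],"jaw": 120},{"xyz": [0.001,0.018,0.014],"dr": [-0.004,0.0003,0],"jaw": 120}])

```text
t: 26.15
ee_pos: [0.4704, -0.0757, 0.2259]
orientation: [-0.647, 0.708, 1.4]
wrist_force: [-0.6, -0.9, 0.1]
width: 0.0448
```

Run:
```python
from h import *
o=st(); lidinfo(o)
R=Ro.from_rotvec(o['orientation']).as_matrix(); print("-f",-R[:,0].round(3))
p,d=capture("wrist"); cv2.imwrite("pics/w23.png",p[:,:,::-1])
```

```text
t 26.15 p [ 0.4704 -0.0757  0.2259] q [-0.62 -0.07  1.56  0.63  1.99 -1.95] F [-0.6 -0.9  0.1] w 0.0448
tcp lid frame [-0.1113  0.0608  0.1359] pos ang 50.7 r 0.1757 alpha 50.2
-f [-0.038 -0.639  0.768]
```

View pics/w23.png

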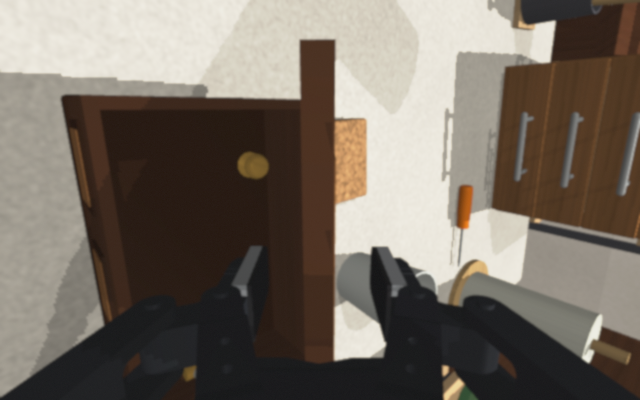

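The lid rests clear of both pads. Withdrawing along the fingers.

Call:
step_arm(plan=[{"xyz": [-0.01,-0.15,0.18],"dr": [0,0,0],"jaw": 120},{"xyz": [-0.02,-0.3,0.36],"dr": [0,0,0],"jaw": 120},{"xyz": [-0.03,-0.45,0.54],"dr": [0,0,0],"jaw": 120},{"xyz": [-0.04,-0.6,0.72],"dr": [0,0,0],"jaw": 120},{"xyz": [-0.045,-0.75,0.9],"dr": [0,0,0],"jaw": 120},{"xyz": [-0.045,-0.75,0.9],"dr": [0,0,0],"jaw": 120},{"xyz": [-0.045,-0.75,0.9],"dr": [0,0,0],"jaw": 120}])

```text
t: 26.9
ee_pos: [0.466, -0.1508, 0.3155]
orientation: [-0.647, 0.708, 1.399]
wrist_force: [0.3, 0.4, -0.6]
width: 0.0452
```

Run:
```python
from h import *
o=st()
p,d=capture("scene"); cv2.imwrite("pics/s24.png",cv2.resize(p[80:270,160:420,::-1],None,fx=2.8,fy=2.8))
P=cloud("scene",d); r=(P-H)@np.c_[ex,ey,ez]
s=(r[...,0]<-.01)&(r[...,0]>-.15)&(r[...,1]>-.13)&(r[...,1]<.0)&(r[...,2]>.015)&(r[...,2]<.18)
k=r[s]; pf=np.polyfit(k[:,0],k[:,2],1); print(len(k),"lid angle",np.arctan(-pf[0]),"rad", (pf[1]*np.cos(np.arctan(pf[0]))))
p,d=capture("top"); cv2.imwrite("pics/t24.png",p[:,:,::-1])
P=cloud("top",d)
for kk,u,v in (("tin",457,185),("jar",498,208),("tub",291,158),("sander",303,240),("brush",480,264),("brushh",515,270)): print(kk,np.nanmedian(P[v-6:v+6,u-6:u+6].reshape(-1,3),0).round(3))
```

```text
t 26.9 p [ 0.466  -0.1508  0.3155] q [-0.73  0.04  1.29  0.66  2.18 -1.95] F [ 0.3  0.4 -0.6] w 0.0452
3787 lid angle 0.8428913367782146 rad 0.011631631692651308
tin [ 0.621 -0.257  0.035]
jar [ 0.476 -0.214  0.443]
tub [0.695 0.175 0.022]
sander [0.476 0.138 0.027]
brush [ 0.421 -0.309  0.018]
brushh [ 0.364 -0.197  0.542]
```

View pics/s24.png

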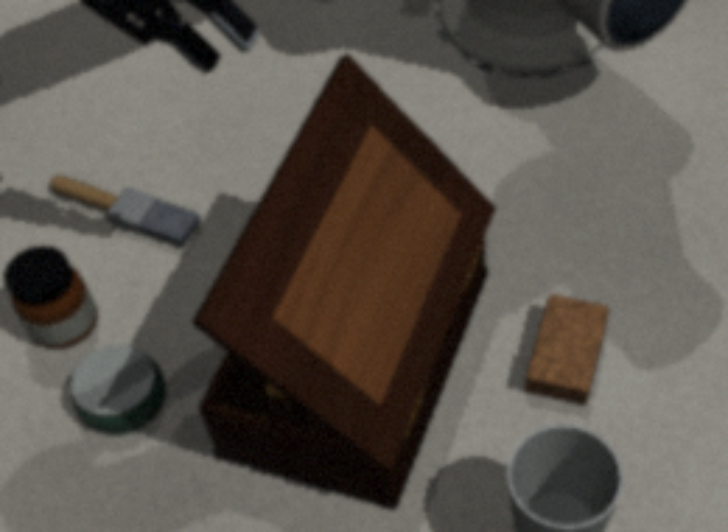

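View pics/t24.png

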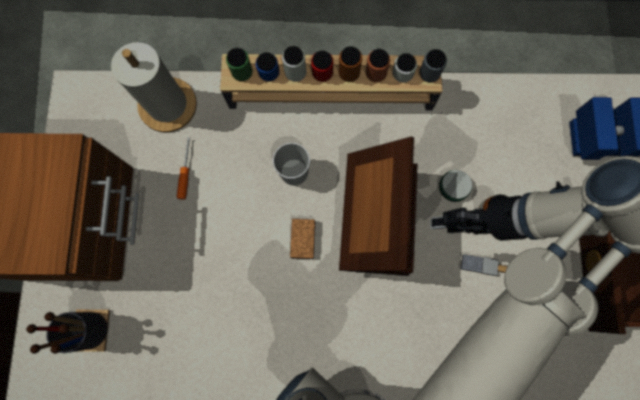

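The lid rests at about 0.84 rad and the gripper is well clear. Handing in.

Run:
```python
from h import *
job_done(); st()
```

```text
the job is handed in; nothing more can be done
the job is handed in; nothing more can be done
```

The lid is propped open on the stay, the gripper has let go of everything, and I handed the job in at about 27 of the 72 s. It gave no verdict.

**What I did:**
- **Opening:** I lifted the lid by its lip and carried it back, held loosely between the pads, until it stood folded back by itself.
- **Stay:** I gripped it and swung it up. It slipped out of the pads at about 52°, so I pushed it the rest of the way with the shut fingers until it met its stop.
- **Closing:** I brought the lid forward slowly between the pads until it rested on the stay, then opened the jaws and withdrew.

**Last checks:**
- **Lid:** it measures about 0.843 rad against the nominal 0.855, inside the 0.79 to 0.93 band.
- **Stay:** I measured it at about 97° (1.70 rad) before closing the lid. I did not measure it again, because the lid hides it, but the lid's resting angle agrees with it being up.
- **Robot:** the wrist force was near zero and the gripper was well clear of the lid.
- **Surroundings:** the tin, tub, sander and brush read within 1 mm of where they began. The final jar reading fell on the arm instead of the jar, but in the scene picture the jar stands where it was. The knob was in place in the last wrist picture and the screwdriver in the last top picture, both judged by eye.

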